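# Strip the gel casting stand and sort the bench

## Robot

A 7-joint arm with a two-finger parallel gripper is mounted at the origin on a cart in front of the work surface, level with it; the furniture and walls round the work are solid. World frame = base frame: x ahead of the robot, y to its left, z up, the work surface at z = 0. Lengths are in m, angles in rad, forces in N, time in s.
With the tool pointing down it reaches from about 0.4 to 0.875 m from the base axis. Payload 6.5 kg.
Tool frame: the origin (TCP) lies midway between the tips of the shut fingers; the grasp point (between the pads) lies 19 mm behind it; x points along the fingers, y is the direction in which the jaws open and shut, and the axes are right-handed (so a half turn about x gives the same grasp; the last joint's range is limited). The gripper opens to 85 mm and grips with 20 to 120 N. Pads are 22 mm wide; open, the fingers measure 114 mm over their backs; the gripper's body (76 mm by 85 mm) begins 54 mm behind the grasp point. The pads swing forward as they close: fully open they stand 13 mm farther back than shut.
Start: joints at [-1.251, 0.536, -0.004, 1.538, 0.003, 1.067, -0.071], TCP at [0.245, 0.602, 0.231] pointing down, gripper open.
Joint ranges: [-2.7, 2.7], [-0.37, 2.16], [-1.27, 1.26], [0.24, 2.4], [-1.31, 4.45], [0.19, 1.91], [-2.76, 2.76]. Speed limits (rad/s): [2.39, 2.39, 3.14, 3.14, 3.14, 3.14, 3.14].

## Interface

Orientations are given as a unit quaternion [x, y, z, w].
In Python, from station import r, cams gives the robot as it stands.
- The arm moves only by the shell command python3 -m inch 'ROWS' [FORCE]. ROWS is JSON, one flat list of numbers, 7 for each row, row after row: the shift along the tool's x, y, z in m, then the turn, a rotation vector about the tool's x, y, z in units of 6 degrees (1.0 is 6 degrees), then the opening, from 0 (shut) to 1 (fully open). In form: [dx, dy, dz, ax, ay, az, gripper, dx, dy, dz, ax, ay, az, gripper, ...]. A call has exactly 10 rows; each row shifts and turns the pose as measured when the row begins, along the tool's axes as they then stand; what a row does not reach is not made up. A row lasts 1/12 s, in which the tool goes at most 41.7 mm and 7.16 degrees, less where a joint would pass 70% of its speed; a pose out of reach is approached as far as the arm can. A call is refused whole if a number of a shift passes 0.0417 or a number of a turn 1, either way. A call with a gripper value outside its range is refused whole. The fingers move at their own pace and stop on an object; FORCE is the grip in N (left out, the last holds). Time passes only in rows, so rows that do not move let the fingers close, or fill a call up. It gives the time, the measured TCP pose, the force and the opening at its end, in the units of the state.
- r.state(): the state, without advancing time (a new reading comes with each control period).
- cams.camera(name): name is "scene" or "top"; returns a dict with "img" (384x512x3 uint8, red, green, blue), "depth" (384x512 float32, m along the optical axis (not along the pixel's ray), 0 where there is no reading), "camera_matrix" (3x3 intrinsics, pixels), "cam_to_world" (4x4, takes a point from camera to world coordinates). Camera axes: x right, y down, z forward; pixel columns grow to the right and rows downward; lengths in m; the calibration is good to about 2 mm. A picture is of the moment at which its call begins.
- r.close_job(): hands the job in, once; it reports no verdict.
The state is a dict: "clock": time; "joint_pos": joint angles; "joint_vel": joint speeds; "tau": joint torques, N m; "eef_pos": TCP position; "orientation": TCP orientation; "ft_force": force on the tool from outside, world axes, zero at the start; "ft_torque": the same for the moment, N m; "finger_gap": opening from 0.0 (shut) to 1.0 (fully open).
Only numpy, scipy, OpenCV 4.12 (cv2) and the standard library are available. Lean on these libraries where they do the work, as an engineer would, in place of code of your own. Each camera call takes 0.05 s, during which the arm holds its last target.

## Task

Tonight's gel is cancelled, so clear the bench and sort what is on it. Lift the red comb out of the casting stand first, because it bars the way; then slide the blue dam along its T-track to the open end and take it off there, and put the comb in the white-lined bay of the grey parts tray and the dam, standing upright on its foot, in the bare bay beside it. The marker goes in the teal pen tray and both microtubes, amber and green, in the yellow sample tray.

Things in the scene. Friction and masses are not known exactly. Their poses are not given: they have to be found in the camera images.
- comb_mid (a point): Red gel comb, 84 mm long (its y), 31 mm tall, standing on its teeth (its x points down) in slots of the casting stand; point half-way up, 21 mm above the bench. Upper edge: a bar 8.5 mm thick, 9 mm tall, centred 11 mm above the point; toothed plate 3 mm thick. Pinch the bar across its thickness, draw it 35 mm straight up. Let go on its teeth in a tray it falls flat, which is fine.
- dam_grip (a point): Blue sliding dam, 105 mm wide (y), 57 tall, z up, axes as the stand's. Point: middle of its grip rib, 12 mm thick (x, slide direction), 44 wide, 24 tall. Underside 45 mm below the point; T-foot (30 long, 18 wide) 34 mm to +y, blade 64 wide reaching to y = -61. Slides easily with 2 mm play; the track's lips hold it down until it is past the open end. Stands by itself on foot and blade.
- marker_mid (a point): Red and white marker pen lying on the bench, 129 mm long (its y), 15 mm wide and high. The point is its middle, half-way up (7.5 mm above the bench).
- tube_amber_mid (a point): Amber (orange) microtube lying on the bench, 41 mm long (its y), 13 mm across at the cap end (+y), tapering to the other. The point is its middle, half-way up (5 to 6 mm above the bench). Take it across, about 4 mm from the point towards the cap end.
- tube_green_mid (a point): Green microtube lying on the bench, in size and axes the same as the amber one; the point is its middle, half-way up (5 to 6 mm above the bench).
- casting_stand: White fixed casting stand, 240 (x) by 126 (y) mm; origin: centre of its underside, z up, +x to the track's open end. Bed 72 mm wide about y = -15, floor 5 mm up, side walls 25 mm up; comb slots at x = 35. T-track along y = 48, top 16.5 mm up, closed at -x, open at x = 120. Dam's grip: y = 14, 50 mm up, starting at x = -85 to -55; the dam is free once its grip is past x = 135.
- parts_tray: Grey parts tray, fixed, 132 (x) by 152 (y) mm, walls 16 mm high, 4 thick; floor 4 mm. Origin: centre of its underside. A divider 14 mm high at x = 4 mm leaves two bays, each 144 mm along y: the white-lined comb bay on the -x side (x = -62 to 2, middle -30) and the bare grey dam bay on the +x side (x = 6 to 62, middle 34).
- pen_tray: Teal (blue-green) pen tray, fixed, 78 (x) by 164 (y) mm outside, 14 mm high, walls and floor 4 mm. Origin: centre of its underside. A clear pen 8 mm thick already lies along its +x wall and stays; there is room for the marker beside it, along y, about 8 mm to the -x side of the middle.
- sample_tray: Yellow sample tray, fixed, 100 (x) by 108 (y) mm outside, 14 mm high, walls and floor 4 mm. Origin: centre of its underside. A clear microtube 13 mm thick already lies by its +x wall and stays; there is room for the other two along y, at x = -30 and x = 0.

How it is judged:
On the way, in this order (a step that is already met when the one before it is completed fails the run):
1. the comb has been lifted out of the casting stand (distance of comb_mid from where it was at the start of the episode above 0.06 m), for 0.1 s.
2. the dam has been slid to the open end of its track (its grip past x = 125 mm of the stand, less than 65 mm up) (x of dam_grip in the frame of casting_stand above 0.125 m and z of dam_grip in the frame of casting_stand below 0.065 m).
At the end, for the whole second after the job is handed in: At rest: comb in the lined bay (middle inside it, within 30 mm along y, under 26 mm up); dam upright (0.3 rad) in the bare bay within 24 mm (x) and 30 mm (y) of its middle; marker down in the pen tray (middle within 18 mm along y); both microtubes down inside the sample tray (x of comb_mid in the frame of parts_tray between -0.062 and 0.002 m and y of comb_mid in the frame of parts_tray between -0.03 and 0.03 m and z of comb_mid in the frame of parts_tray below 0.026 m and x of dam_grip in the frame of parts_tray between 0.01 and 0.058 m and y of dam_grip in the frame of parts_tray between -0.03 and 0.03 m and angle between dam_grip's own z axis and vertical below 0.3 rad and z of dam_grip in the frame of parts_tray below 0.056 m and x of marker_mid in the frame of pen_tray between -0.035 and 0.035 m and y of marker_mid in the frame of pen_tray between -0.018 and 0.018 m and z of marker_mid in the frame of pen_tray below 0.024 m and x of tube_amber_mid in the frame of sample_tray between -0.045 and 0.045 m and y of tube_amber_mid in the frame of sample_tray between -0.049 and 0.049 m and z of each of tube_amber_mid, tube_green_mid in the frame of sample_tray below 0.024 m and x of tube_green_mid in the frame of sample_tray between -0.045 and 0.045 m and y of tube_green_mid in the frame of sample_tray between -0.049 and 0.049 m and linear speed of each of comb, dam, marker, tube_amber, tube_green below 0.02 m/s); the robot touches nothing.
It also fails if it takes over 128 s, if anything falls off the work surface, if the arm or the gripper's body presses on something with over 40 N, if the wrist force passes 120 N, or if a joint passes its speed limit or range.

## Working session

There is one attempt and no reset: what is moved stays moved. The work goes in short steps, Python scripts to look and compute and a shell command to move; the robot and the scene stay as the last step left them, time stands still between calls to the robot, and variables do not carry over. Pictures are saved under pics/ and viewed, and the job is handed in when it is done.

```bash
ls; mkdir -p pics; python3 - <<'E'
from station import r,cams
import cv2,numpy as np
print(r.state())
for n in("scene","top"):
    c=cams.camera(n); cv2.imwrite(f"pics/{n}0.png",c["img"][:,:,::-1]); np.savez(f"pics/{n}0.npz",**c)
    print(c["camera_matrix"],c["cam_to_world"])
E
```

```text
pics
{'clock': 0.0, 'joint_pos': array([-1.25121917,  0.53719058, -0.00443873,  1.53888637,  0.00257894,
        1.06729906, -0.07120893]), 'joint_vel': array([-0.00059874,  0.00107115, -0.00067201, -0.00014525, -0.00087906,
       -0.0004917 , -0.00181715]), 'tau': array([ 1.91856375e-04, -5.83413720e+01,  1.04880072e+00, -2.59102786e+01,
        1.24199330e-02,  9.70261957e-03,  3.10130179e-05]), 'eef_pos': array([0.24435133, 0.60162774, 0.23039211]), 'orientation': array([ 0.134907  ,  0.69407795, -0.13615339,  0.69391509]), 'ft_force': array([ 0.81306738, -0.2912402 ,  0.60646881]), 'ft_torque': array([ 0.05675179,  0.04966155, -0.01694637]), 'finger_gap': 1.0020844728563665}
[[441.77789943   0.         254.40368757]
 [  0.         441.77789943 193.99283619]
 [  0.           0.           1.        ]] [[ 0.52502741 -0.62184697  0.58107879 -0.14153002]
 [-0.85088704 -0.39825948  0.34260856 -0.3792191 ]
 [ 0.01837004 -0.6743113  -0.73821868  0.92981987]
 [ 0.          0.          0.          1.        ]]
[[363.86256304   0.         261.00137898]
 [  0.         363.86256304 188.45510443]
 [  0.           0.           1.        ]] [[ 0.02615626 -0.97278065  0.23024693  0.32285641]
 [-0.99965286 -0.02472377  0.00910491  0.03172189]
 [-0.00316451 -0.23040515 -0.97308964  1.01490722]
 [ 0.          0.          0.          1.        ]]
```

View pics/scene0.png

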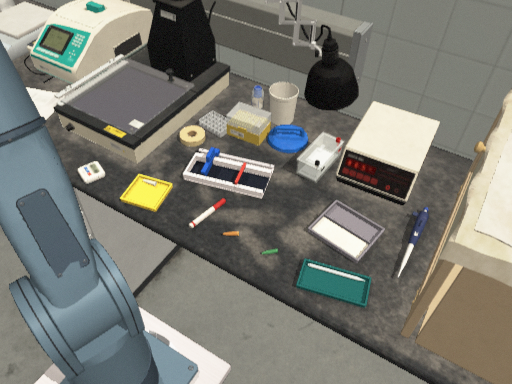

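View pics/top0.png

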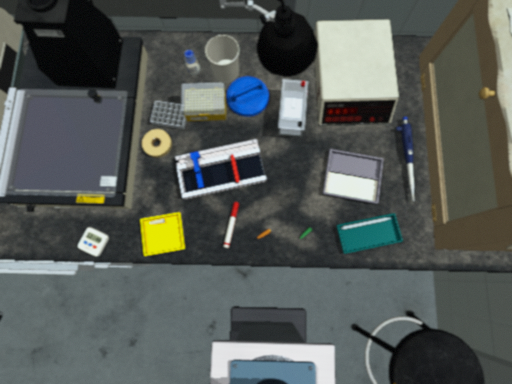

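```bash
cat > h.py <<'E'
import numpy as np,cv2
from station import r,cams
def get(n,tag=None):
    c=cams.camera(n)
    if tag: cv2.imwrite(f"pics/{tag}.png",c["img"][:,:,::-1])
    return c
def cloud(c):
    K=c["camera_matrix"];T=c["cam_to_world"];d=c["depth"]
    v,u=np.mgrid[:384,:512]
    p=np.stack([(u-K[0,2])/K[0,0]*d,(v-K[1,2])/K[1,1]*d,d],-1)
    return p@T[:3,:3].T+T[:3,3]
def plane(c,u,v,z):
    K=c["camera_matrix"];T=c["cam_to_world"]
    ray=T[:3,:3]@np.array([(u-K[0,2])/K[0,0],(v-K[1,2])/K[1,1],1]); s=(z-T[2,3])/ray[2]
    return T[:3,3]+s*ray
def proj(c,P):
    K=c["camera_matrix"];T=c["cam_to_world"]
    q=(np.asarray(P)-T[:3,3])@T[:3,:3]; return (q@K.T)[...,:2]/q[...,2:]
E
python3 - <<'E'
import cv2,numpy as np
im=cv2.imread("pics/top0.png")
cv2.imwrite("pics/t_a.png",cv2.resize(im[125:265,130:290],None,fx=5,fy=5,interpolation=cv2.INTER_NEAREST)[:600])
cv2.imwrite("pics/t_b.png",cv2.resize(im[140:260,250:410],None,fx=5,fy=5,interpolation=cv2.INTER_NEAREST))
im=cv2.imread("pics/scene0.png")
cv2.imwrite("pics/s_a.png",cv2.resize(im[130:250,120:280],None,fx=5,fy=5,interpolation=cv2.INTER_NEAREST))
cv2.imwrite("pics/s_b.png",cv2.resize(im[190:310,220:400],None,fx=4.4,fy=4.4,interpolation=cv2.INTER_NEAREST))
E
```

```text
(no output)
```

View pics/t_a.png

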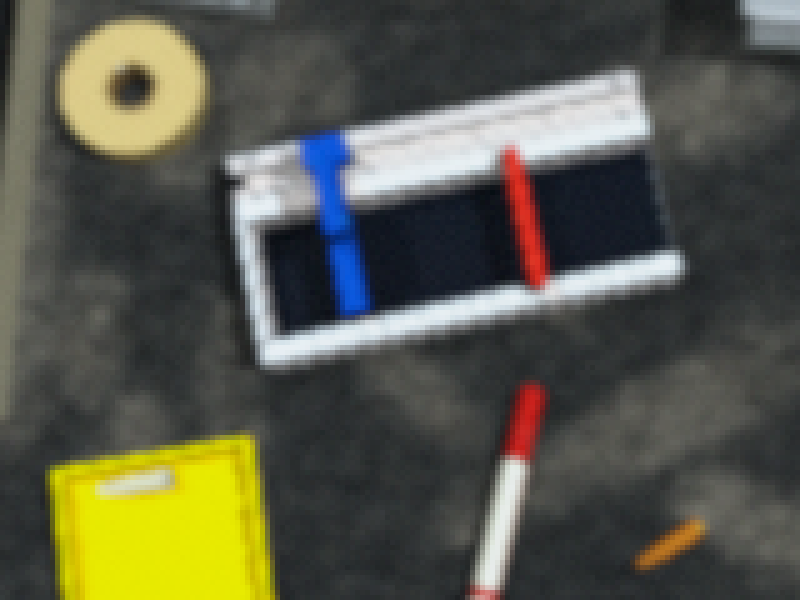

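View pics/t_b.png

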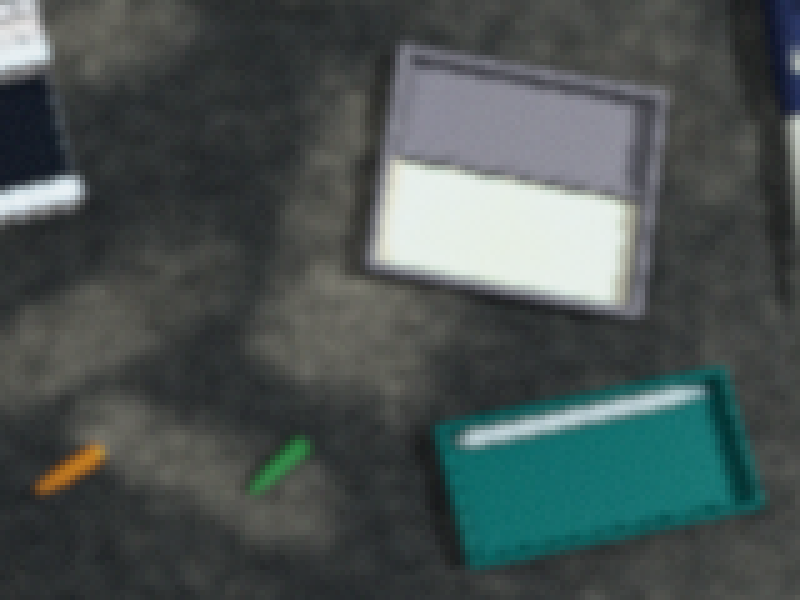

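View pics/s_a.png

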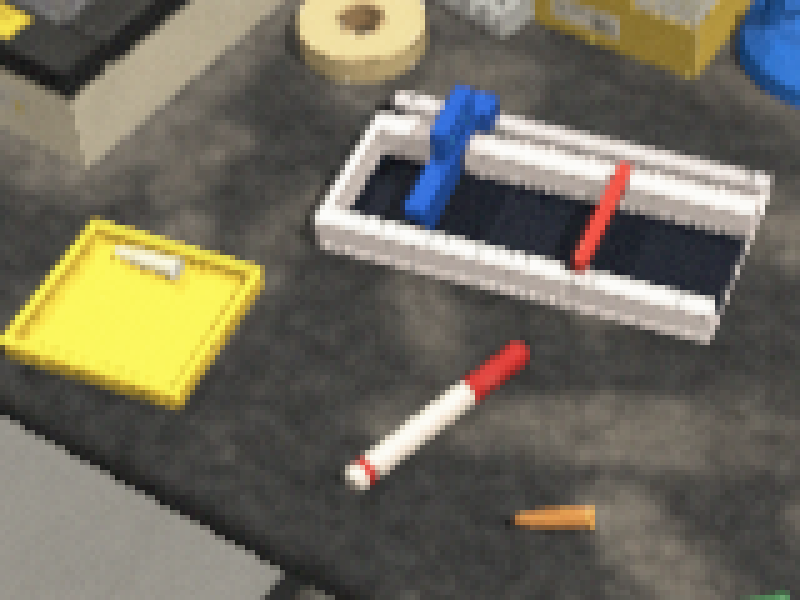

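View pics/s_b.png

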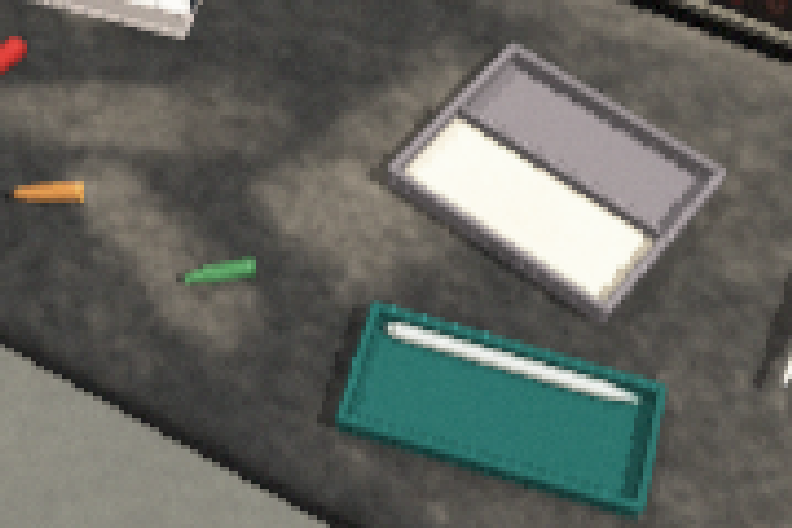

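```bash
cat > m.py <<'E'
from h import *
def masks(c):
    hsv=cv2.cvtColor(c["img"],cv2.COLOR_RGB2HSV).astype(int);H,S,V=hsv[...,0],hsv[...,1],hsv[...,2]
    return dict(red=((H<6)|(H>174))&(S>150)&(V>90),blue=(H>105)&(H<122)&(S>170)&(V>100),yellow=(H>26)&(H<34)&(S>180)&(V>100),
     teal=(H>80)&(H<96)&(S>120)&(V>50),orange=(H>8)&(H<22)&(S>150)&(V>120),green=(H>50)&(H<75)&(S>100)&(V>80),white=(S<60)&(V>170))
E
python3 - <<'E'
from m import *
for n in("top","scene"):
    c=dict(np.load(f"pics/{n}0.npz"));P=cloud(c);m=masks(c)
    for k,z in m.items():
        if k=="white":continue
        L,lab,st,ce=cv2.connectedComponentsWithStats(z.astype(np.uint8))
        for i in range(1,L):
            if st[i,4]<25: continue
            q=P[lab==i]; ok=(q[:,0]>.35)&(q[:,0]<.95)&(abs(q[:,1])<.45)
            if ok.mean()<.9: continue
            q=q[ok]
            (cx,cy),(a,b),an=cv2.minAreaRect(q[:,:2].astype(np.float32)*1000)
            print(n,k,st[i],"c %.1f %.1f size %.1f %.1f ang %.1f"%(cx,cy,a,b,an),"z",np.percentile(q[:,2],[2,50,98]).round(4),"mean",q.mean(0).round(4))
E
```

```text
top red [231 156   9  26 123] c 611.9 117.0 size 77.0 14.5 ang 14.4 z [0.0013 0.0337 0.0383] mean [0.6124 0.117  0.0259]
top red [231 202   8  15  81] c 500.2 114.0 size 17.4 40.6 ang 78.6 z [-0.0026  0.0123  0.0168] mean [0.5002 0.1133 0.011 ]
top blue [ 227   76   42   40 1309] c 849.7 89.6 size 127.3 125.0 ang 3.5 z [0.0061 0.0176 0.0519] mean [0.8422 0.0887 0.0199]
top blue [191 151  13  37 219] c 612.5 224.4 size 121.5 23.6 ang 13.5 z [-0.      0.0389  0.0633] mean [0.6037 0.2202 0.0415]
top yellow [ 140  212   46   44 1545] c 427.2 314.3 size 108.3 121.2 ang 11.8 z [-0.0016  0.0039  0.0159] mean [0.424  0.312  0.0054]
top teal [ 336  213   67   41 1613] c 443.4 -259.9 size 84.2 167.0 ang 12.9 z [-0.0006  0.0041  0.0165] mean [ 0.4387 -0.2618  0.0057]
top orange [258 229  12   9  47] c 433.9 30.4 size 10.3 37.3 ang 32.1 z [-0.0021  0.0087  0.0122] mean [0.4342 0.0295 0.0077]
top green [300 228  12  11  51] c 438.6 -85.8 size 9.6 39.0 ang 45.7 z [0.001  0.009  0.0136] mean [ 0.4394 -0.0856  0.0084]
scene red [235 163  11  21  69] c 609.3 113.8 size 80.0 8.8 ang 12.7 z [0.0314 0.0
[... 476 characters left out ...]
1.5 ang 82.0 z [0.0013 0.0141 0.0188] mean [0.498  0.1093 0.0133]
scene blue [268 125  40  28 867] c 842.3 82.6 size 112.2 121.9 ang 57.5 z [0.0055 0.0202 0.0538] mean [0.8318 0.0795 0.0222]
scene blue [201 148  18  28 207] c 601.8 223.6 size 104.5 31.4 ang 10.8 z [0.012  0.0402 0.0644] mean [0.5999 0.2143 0.0416]
scene teal [ 296  259   75   48 1896] c 441.0 -261.3 size 81.8 166.7 ang 12.7 z [0.0024 0.0068 0.0184] mean [ 0.4382 -0.2638  0.0083]
scene orange [223 232  16   4  47] c 431.8 28.1 size 9.4 39.1 ang 35.8 z [0.0015 0.0086 0.0152] mean [0.432  0.0278 0.0085]
scene green [262 249  16   5  37] c 436.4 -87.2 size 7.4 38.7 ang 43.0 z [0.0012 0.0097 0.015 ] mean [ 0.4388 -0.0898  0.0092]
```

```bash
python3 - <<'E'
from m import *
from scipy.optimize import least_squares,minimize
C={n:dict(np.load(f"pics/{n}0.npz")) for n in("top","scene")}
def pose(p,Q):
    x,y,a=p;c,s=np.cos(a),np.sin(a);Q=np.asarray(Q,float)
    return np.stack([x+c*Q[:,0]-s*Q[:,1],y+s*Q[:,0]+c*Q[:,1],Q[:,2]],1)
def corner(name,x0,obs):
    for sel in(("top",),("scene",),("top","scene")):
        f=lambda p:np.concatenate([(proj(C[n],pose(p,[o[2] for o in obs if o[0]==n]))-np.array([o[1] for o in obs if o[0]==n])).ravel() for n in sel])
        s=least_squares(f,x0);print(name,sel,s.x.round(4),"deg %.2f"%np.degrees(s.x[2]),"rms px",np.sqrt((s.fun**2).mean()).round(2))
tb=lambda X,Y:(250+X/5-.5,140+Y/5-.5)
ta=lambda X,Y:(130+X/5-.5,125+Y/5-.5)
sa=lambda X,Y:(120+X/5-.5,130+Y/5-.5)
sb=lambda X,Y:(220+X/4.4-.5,190+Y/4.4-.5)
# parts tray: world x up in top image, y left. local axes: +x bay (grey) = up
h=.016
corner("parts",[.55,-.25,-.1],[("top",tb(403,42),(.066,.076,h)),("top",tb(668,92),(.066,-.076,h)),("top",tb(642,316),(-.066,-.076,h)),("top",tb(370,270),(-.066,.076,h)),
 ("scene",sb(515,43),(.066,.076,h)),("scene",sb(727,172),(.066,-.076,h)),("scene",sb(388,166),(-.066,.076,h)),("scene",sb(605,312),(-.066,-.076,h))])
h=.014
corner("pen",[.44,-.26,.2],[("top",tb(437,425),(.039,.082,h)),("top",tb(726,367),(.039,-.082,h)),("top",tb(764,507),(-.039,-.082,h)),("top",tb(470,568),(-.039,.082,h)),
 ("scene",sb(375,303),(.039,.082,h)),("scene",sb(663,382),(.039,-.082,h)),("scene",sb(640,510),(-.039,-.082,h)),("scene",sb(338,420),(-.039,.082,h))])
corner("stand",[.6,.15,-1.4],[("top",ta(635,70),(.12,.063,.0165)),("top",ta(226,158),(-.12,.063,.0165)),("top",ta(265,367),(-.12,-.063,.025)),("top",ta(686,275),(.12,-.063,.025)),
 ("scene",sa(318,212),(-.12,-.063,.025)),("scene",sa(718,310),(.12,-.063,.025)),("scene",sa(772,175),(.12,.063,.0165))])
def hull(name,n,col,x0,dim):
    c=C[n];m=masks(c)[col];L,lab,st,ce=cv2.connectedComponentsWithStats(m.astype(np.uint8))
    u,v=proj(c,[[x0[0],x0[1],.004]])[0].astype(int);i=lab[v,u]; assert i
    S=8
    pts=np.argwhere(lab==i)[:,::-1]; hp=cv2.convexHull(pts.astype(np.int32))
    Q=[(sx*dim[0]/2,sy*dim[1]/2,z) for sx in(-1,1) for sy in(-1,1) for z in(0,dim[2])]
    pad=np.array([[0,0]])
    M=np.zeros((384,512),np.uint8);cv2.fillConvexPoly(M,hp,255)
    M=cv2.resize(M,None,fx=4,fy=4,interpolation=cv2.INTER_NEAREST)>0
    def f(p):
        q=(proj(c,pose(p,Q))+.5)*4; R=np.zeros(M.shape,np.uint8);cv2.fillConvexPoly(R,cv2.convexHull((q*16).astype(np.int32)),255,shift=4)
        R=R>0;return -(R&M).sum()/(R|M).sum()
    s=minimize(f,x0,method="Nelder-Mead",options=dict(initial_simplex=np.array(x0)+np.array([[0,0,0],[.01,0,0],[0,.01,0],[0,0,.08]])))
    print(name,n,s.x.round(4),"deg %.2f"%np.degrees(s.x[2]),"iou",-s.fun)
for n in C: hull("pen",n,"teal",[.44,-.26,.2],(.078,.164,.014))
hull("sample","top","yellow",[.427,.314,.1],(.1,.108,.014))
c=C["scene"];u,v=proj(c,[[.427,.314,.004]])[0].astype(int);print(u,v,cv2.cvtColor(c["img"],cv2.COLOR_RGB2HSV)[v,u])
E
```

```text
parts ('top',) [ 0.6047 -0.2211 -0.1579] deg -9.05 rms px 0.51
parts ('scene',) [ 0.6048 -0.2222 -0.1744] deg -9.99 rms px 0.28
parts ('top', 'scene') [ 0.6048 -0.2217 -0.1659] deg -9.51 rms px 0.48
pen ('top',) [ 0.4424 -0.2597  0.221 ] deg 12.66 rms px 0.26
pen ('scene',) [ 0.4423 -0.2611  0.2335] deg 13.38 rms px 0.44
pen ('top', 'scene') [ 0.4424 -0.2605  0.2271] deg 13.01 rms px 0.44
stand ('top',) [ 0.6161  0.1586 -1.3196] deg -75.61 rms px 0.4
stand ('scene',) [ 0.6224  0.1584 -1.322 ] deg -75.74 rms px 0.43
stand ('top', 'scene') [ 0.6182  0.1581 -1.3168] deg -75.45 rms px 0.77
pen top [ 0.4428 -0.2607  0.2218] deg 12.71 iou 0.912697127683689
pen scene [ 0.4441 -0.26    0.2242] deg 12.85 iou 0.960037404769108
sample top [0.4267 0.3115 0.1975] deg 11.32 iou 0.896353238265003
145 192 [ 29 161 252]
```

```bash
python3 - <<'E'
from m import *
a=-np.radians(75.7);ex=np.array([np.cos(a),np.sin(a)]);ey=np.array([-ex[1],ex[0]]);o=np.array([.6175,.1585])
def st(p):return np.array([(p[:2]-o)@ex,(p[:2]-o)@ey]).round(4)
for n in("top","scene"):
    c=dict(np.load(f"pics/{n}0.npz"));P=cloud(c);m=masks(c)
    box=lambda x0,x1,y0,y1:(P[...,0]>x0)&(P[...,0]<x1)&(P[...,1]>y0)&(P[...,1]<y1)
    q=P[m["red"]&box(.55,.7,.05,.18)&(P[...,2]>.029)];q0=np.array([(q[:,0].max()+q[:,0].min())/2,np.median(q[:,1])]);print(n,"comb",q.mean(0).round(4),st(q.mean(0)),len(q),np.percentile(q[:,2],95))
    q=P[m["blue"]&box(.5,.7,.15,.3)&(P[...,2]>.055)];print(n,"dam",q.mean(0).round(4),st(q.mean(0)),len(q),np.percentile(q[:,2],90), np.ptp((q[:,:2]-o)@ex),np.ptp((q[:,:2]-o)@ey))
    mk=(m["red"]|m["white"])&box(.40,.56,.05,.2)&(P[...,2]>.004)
    for nm,mm in(("marker",mk),("amber",m["orange"]&box(.4,.5,-.02,.08)),("green",m["green"]&box(.4,.5,-.14,-.04))):
        q=P[mm];print(n,nm,cv2.fitLine(q[:,:2].astype(np.float32)*1000,cv2.DIST_L2,0,.01,.01).ravel()[:2],"mean",q.mean(0).round(4),"rect",cv2.minAreaRect(q[:,:2].astype(np.float32)*1000),len(q))
E
cat >> h.py <<'E'
from scipy.spatial.transform import Rotation as R
def goal(x,y,z,jaw):
    "jaw: world heading (deg, mod 180) of tool y; tool down"
    s=r.state();Rt=R.from_quat(s["orientation"]);p=s["eef_pos"]
    best=None
    for k in(0,180):
        j=np.radians(jaw+k);ty=np.array([np.cos(j),np.sin(j),0]);tx=np.array([0,0,-1.]);
        G=R.from_matrix(np.stack([tx,ty,np.cross(tx,ty)],1));rv=(Rt.inv()*G).as_rotvec()
        if best is None or np.linalg.norm(rv)<np.linalg.norm(best): best=rv
        print("  option turn6deg",(np.degrees(rv)/6).round(2))
    d=np.array([x,y,z])-p
    print("t %.2f pos"%s["clock"],p.round(4),"F",s["ft_force"].round(1),"gap",round(s["finger_gap"],3),"q7",s["joint_pos"].round(2))
    print("shift in current tool axes (mm)",(Rt.inv().apply(d)*1000).round(1)," in final axes",((Rt*R.from_rotvec(best)).inv().apply(d)*1000).round(1),"world mm",(d*1000).round(1))
    ty=Rt.apply([0,1,0]);print("jaw heading now %.2f tilt %.2f"%(np.degrees(np.arctan2(ty[1],ty[0])),np.degrees(np.arccos(np.clip(-Rt.apply([1,0,0])[2],-1,1)))))
E
```

```text
top comb [0.6112 0.1152 0.0351] [ 0.0404 -0.0168] 78 0.038051409508237724
top dam [0.612  0.2213 0.0604] [-0.0622  0.0101] 66 0.06255119840352946 0.01200052498624763 0.042477762457074214
top marker [0.9268319 0.3754765] mean [0.492  0.1363 0.0167] rect ((493.2342834472656, 134.64822387695312), (163.21290588378906, 74.48248291015625), 25.603036880493164) 277
top amber [ 0.54161805 -0.8406247 ] mean [0.4342 0.0295 0.0077] rect ((433.902099609375, 30.386226654052734), (10.335400581359863, 37.257667541503906), 32.1271858215332) 47
top green [ 0.66643786 -0.7455606 ] mean [ 0.4394 -0.0856  0.0084] rect ((438.6158142089844, -85.83411407470703), (9.644402503967285, 39.03313446044922), 45.65690994262695) 51
scene comb [0.6058 0.1124 0.0373] [ 0.0418 -0.0227] 68 0.04018721284599579
scene dam [0.611  0.2181 0.0609] [-0.0593  0.0084] 46 0.0642158341692361 0.011067613316098499 0.04207838932539325
scene marker [0.9172375  0.39834067] mean [0.5015 0.14   0.0162] rect ((493.68914794921875, 132.05731201171875), (174.04730224609375, 77.67018127441406), 26.220382690429688) 369
scene amber [ 0.4712238 -0.8820137] mean [0.432  0.0278 0.0085] rect ((431.75701904296875, 28.09559440612793), (9.41259765625, 39.09279251098633), 35.82966232299805) 47
scene green [ 0.6531958  -0.75718904] mean [ 0.4388 -0.0898  0.0092] rect ((436.36309814453125, -87.16903686523438), (7.424501419067383, 38.65131378173828), 43.04609680175781) 37
```

```bash
python3 - <<'E'
from m import *
for n,bx in(("top",(222,198,242,252)),("scene",(186,196,229,230))):
    c=dict(np.load(f"pics/{n}0.npz"));P=cloud(c);m=masks(c)
    mk=(m["red"]|m["white"]);k=np.zeros_like(mk);k[bx[1]:bx[3],bx[0]:bx[2]]=1;mk&=k
    q=P[mk];print(n,q.mean(0).round(4),np.median(q[:,2]),cv2.minAreaRect(q[:,:2].astype(np.float32)*1000),len(q))
    # plane-based version
    v,u=np.nonzero(mk);w=np.array([plane(c,a,b,.0105) for a,b in zip(u,v)]);print(" plane",w.mean(0).round(4),cv2.minAreaRect(w[:,:2].astype(np.float32)*1000))
    for col,b in(("orange",(.4,.5,-.02,.08)),("green",(.4,.5,-.14,-.04))):
        mm=m[col]&(P[...,0]>b[0])&(P[...,0]<b[1])&(P[...,1]>b[2])&(P[...,1]<b[3]);v,u=np.nonzero(mm);w=np.array([plane(c,a,b,.008) for a,b in zip(u,v)]);print(" plane",col,w.mean(0).round(4),cv2.minAreaRect(w[:,:2].astype(np.float32)*1000))
    mm=m["red"]&(P[...,0]>.55)&(P[...,0]<.7)&(P[...,1]>.05)&(P[...,1]<.18)&(P[...,2]>.029);v,u=np.nonzero(mm);w=np.array([plane(c,a,b,.0365) for a,b in zip(u,v)]);print(" plane comb",w.mean(0).round(4),cv2.minAreaRect(w[:,:2].astype(np.float32)*1000))
    mm=m["blue"]&(P[...,0]>.5)&(P[...,0]<.7)&(P[...,1]>.15)&(P[...,1]<.3)&(P[...,2]>.055);v,u=np.nonzero(mm);w=np.array([plane(c,a,b,.062) for a,b in zip(u,v)]);print(" plane dam",w.mean(0).round(4),cv2.minAreaRect(w[:,:2].astype(np.float32)*1000))
from h import *
goal(.611,.1145,.1,-75.7)
E
```

```text
top [0.4616 0.1192 0.0221] 0.013063523667832921 ((411.4427185058594, 102.94327545166016), (215.96237182617188, 70.99559020996094), 20.600688934326172) 207
 plane [0.4632 0.1202 0.0105] ((458.0444641113281, 121.7228012084961), (15.722545623779297, 126.39320373535156), 78.64989471435547)
 plane orange [0.4342 0.0295 0.008 ] ((433.64923095703125, 30.13814353942871), (9.944271087646484, 37.445682525634766), 32.34930419921875)
 plane green [ 0.4394 -0.0857  0.008 ] ((438.5653076171875, -85.77786254882812), (9.646937370300293, 39.606468200683594), 45.6240119934082)
 plane comb [0.6108 0.1151 0.0365] ((610.9472045898438, 114.95372009277344), (75.10525512695312, 8.812677383422852), 14.496402740478516)
 plane dam [0.6115 0.2209 0.062 ] ((612.0051879882812, 221.44940185546875), (43.961273193359375, 11.839619636535645), 17.11663055419922)
scene [0.4561 0.1175 0.0136] 0.014585845755792137 ((455.3306579589844, 118.79508209228516), (15.127342224121094, 127.050537109375), 79.98463439941406) 219
 plane [0.4582 0.1192 0.0105] ((457.8055114746094, 119.13125610351562), (17.542360305786133, 128.12855529
[... 230 characters left out ...]
6434936523438), (9.80573844909668, 39.227882385253906), 40.937110900878906)
 plane comb [0.6065 0.1129 0.0365] ((609.386962890625, 113.66856384277344), (85.84667205810547, 9.477611541748047), 13.626642227172852)
 plane dam [0.6101 0.2174 0.062 ] ((609.9310302734375, 217.50538635253906), (45.50193786621094, 12.52066421508789), 16.513622283935547)
  option turn6deg [2.393e+01 2.000e-02 0.000e+00]
  option turn6deg [-6.07 -0.    0.01]
t 0.10 pos [0.2444 0.6017 0.2305] F [-0.2  0.1 -0.2] gap 1.0 q7 [-1.25  0.54 -0.    1.54  0.    1.07 -0.07]
shift in current tool axes (mm) [ 131.1 -313.2  522.9]  in final axes [ 130.5 -562.6  234.9] world mm [ 366.6 -487.2 -130.5]
jaw heading now 67.90 tilt 0.09
```

```bash
python3 -m inch '[0,0,0,-1,0,0,1, 0,0,0,-1,0,0,1, 0,0,0,-1,0,0,1, 0,0,0,-1,0,0,1, 0,0,0,-1,0,0,1, 0,0,0,-1,0,0,1, 0,-0.035,0.0147,0,0,0,1, 0,-0.035,0.0147,0,0,0,1, 0,-0.035,0.0147,0,0,0,1, 0,-0.035,0.0147,0,0,0,1]' 40
python3 -c "
from h import *
goal(.610,.1143,.1,104.2)"
```

```text
clock: 0.93
eef_pos: [0.3306, 0.4845, 0.2248]
orientation: [-0.105, 0.703, 0.102, 0.696]
ft_force: [0.6, -0.4, -0.4]
finger_gap: 1.003
  option turn6deg [ 0.44 -0.1   0.02]
  option turn6deg [-29.56  -0.03  -0.16]
t 0.93 pos [0.3306 0.4845 0.2248] F [ 0.6 -0.4 -0.4] gap 1.003 q7 [-0.94  0.45 -0.14  1.7   0.06  1.01  0.76]
shift in current tool axes (mm) [ 124.  -435.   161.7]  in final axes [ 124.8 -427.4  180.1] world mm [ 279.4 -370.2 -124.8]
jaw heading now 106.82 tilt 0.63
```

```bash
python3 -m inch '[0,-0.036,0.0145,0.2,0,0,1, 0,-0.036,0.0145,0.2,0,0,1, 0,-0.036,0.0145,0,0,0,1, 0,-0.036,0.0145,0,0,0,1, 0,-0.036,0.0145,0,0,0,1, 0,-0.036,0.0145,0,0,0,1, 0,-0.036,0.0145,0,0,0,1, 0,-0.036,0.0145,0,0,0,1, 0,-0.036,0.0145,0,0,0,1, 0,-0.036,0.0145,0,0,0,1]'
python3 -c "
from h import *
goal(.610,.1143,.1,104.2)"
```

```text
clock: 1.77
eef_pos: [0.5687, 0.1549, 0.2217]
orientation: [-0.091, 0.707, 0.087, 0.696]
ft_force: [1.0, 0.5, 0.3]
finger_gap: 1.0
  option turn6deg [ 0.04 -0.15  0.04]
  option turn6deg [-29.96  -0.06  -0.24]
t 1.77 pos [0.5687 0.1549 0.2217] F [1.  0.5 0.3] gap 1.0 q7 [-0.34  0.45 -0.01  1.7   0.01  1.01  1.47]
shift in current tool axes (mm) [121.4 -49.1  31.8]  in final axes [121.7 -49.5  30.1] world mm [  41.3  -40.6 -121.7]
jaw heading now 104.43 tilt 0.93
```

```bash
python3 -m inch '[0,-0.0165,0.01,0,-0.15,0,1, 0,-0.0165,0.01,0,0,0,1, 0,-0.0165,0.01,0,0,0,1, 0.03,0,0,0,0,0,1, 0.03,0,0,0,0,0,1, 0.03,0,0,0,0,0,1, 0.02,0,0,0,0,0,1, 0,0,0,0,0,0,1, 0,0,0,0,0,0,1, 0,0,0,0,0,0,1]'
python3 -c "
from h import *
goal(.610,.1143,.014,104.2)
get('scene','s1');get('top','t1')
im=cv2.imread('pics/s1.png');cv2.imwrite('pics/s1z.png',cv2.resize(im[110:230,160:320],None,fx=5,fy=5))
im=cv2.imread('pics/t1.png');cv2.imwrite('pics/t1z.png',cv2.resize(im[125:245,150:310],None,fx=5,fy=5))
"
```

```text
clock: 2.6
eef_pos: [0.6179, 0.0937, 0.1067]
orientation: [-0.086, 0.702, 0.077, 0.703]
ft_force: [0.7, -0.4, 0.1]
finger_gap: 0.999
  option turn6deg [-0.16  0.    0.12]
  option turn6deg [ 2.984e+01  1.900e-01 -1.000e-02]
t 2.60 pos [0.6179 0.0937 0.1067] F [ 0.7 -0.4  0.1] gap 0.999 q7 [-0.24  0.64  0.02  1.7   0.    0.8   1.57]
shift in current tool axes (mm) [92.4 23.  -3.1]  in final axes [92.7 21.9 -2.6] world mm [ -7.9  20.6 -92.7]
jaw heading now 103.24 tilt 0.72
```

View pics/s1z.png

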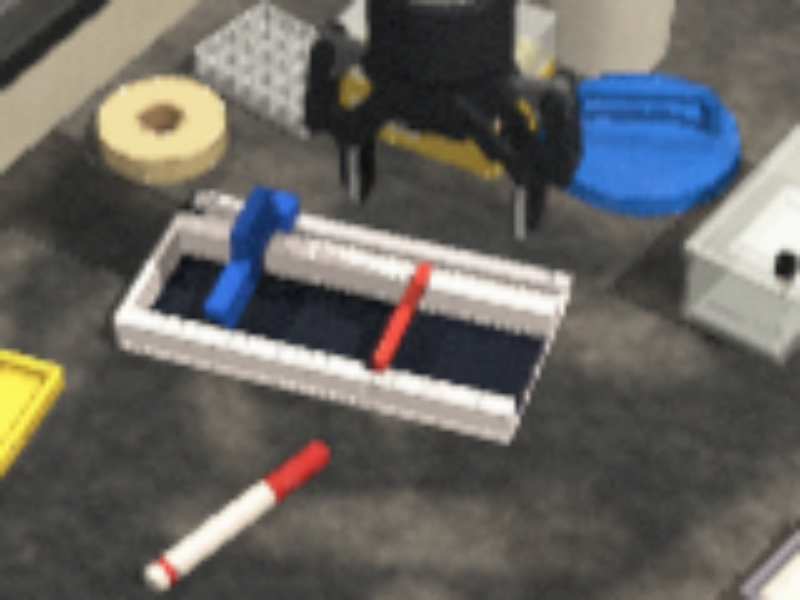

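View pics/t1z.png

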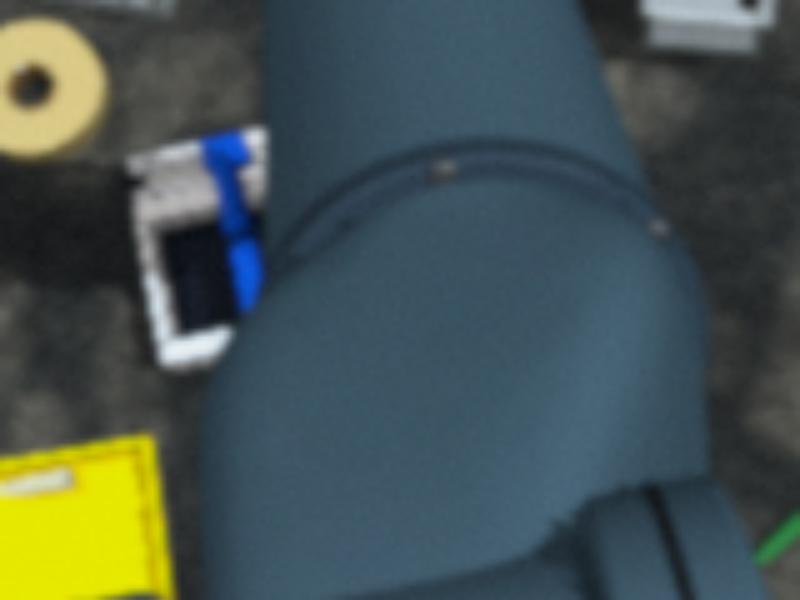

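```bash
python3 -m inch '[0,0.01,-0.001,-0.1,0,0.1,1, 0,0.008,-0.001,0,0,0,1, 0,0.004,-0.001,0,0,0,1, 0.0,0,0,0,0,0,1, 0.015,0,0,0,0,0,1, 0.015,0,0,0,0,0,1, 0.01,0,0,0,0,0,1, 0,0,0,0,0,0,1, 0,0,0,0,0,0,1, 0,0,0,0,0,0,1]'
python3 -c "
from h import *
goal(.610,.1143,.014,104.2)"
```

```text
clock: 3.53
eef_pos: [0.6145, 0.1215, 0.0738]
orientation: [-0.086, 0.696, 0.088, 0.707]
ft_force: [0.5, 0.5, -0.1]
finger_gap: 0.999
  option turn6deg [-0.01  0.15 -0.  ]
  option turn6deg [ 2.999e+01 -1.000e-02 -2.300e-01]
t 3.53 pos [0.6145 0.1215 0.0738] F [ 0.5  0.5 -0.1] gap 0.999 q7 [-0.27  0.69  0.    1.72 -0.    0.72  1.55]
shift in current tool axes (mm) [59.7 -5.9 -7. ]  in final axes [59.8 -5.9 -6.1] world mm [ -4.5  -7.2 -59.8]
jaw heading now 104.14 tilt 0.89
```

```bash
python3 -m inch '[0,-0.003,-0.003,0,0.15,0,1, 0.01,-0.002,-0.003,0,0,0,1, 0.015,0,0,0,0,0,1, 0.012,0,0,0,0,0,1, 0.008,0,0,0,0,0,1, 0.004,0,0,0,0,0,1, 0,0,0,0,0,0,1, 0,0,0,0,0,0,1, 0,0,0,0,0,0,1, 0,0,0,0,0,0,1]'
python3 -c "
from h import *
goal(.610,.1143,.014,104.2)"
```

```text
clock: 4.37
eef_pos: [0.6099, 0.1139, 0.0202]
orientation: [-0.087, 0.702, 0.087, 0.701]
ft_force: [0.5, 0.5, -0.4]
finger_gap: 0.997
  option turn6deg [-0.02 -0.01 -0.  ]
  option turn6deg [ 2.998e+01 -0.000e+00  2.000e-02]
t 4.37 pos [0.6099 0.1139 0.0202] F [ 0.5  0.5 -0.4] gap 0.997 q7 [-0.26  0.77  0.    1.73 -0.    0.65  1.56]
shift in current tool axes (mm) [6.2 0.4 0.2]  in final axes [6.2 0.4 0.2] world mm [ 0.1  0.4 -6.2]
jaw heading now 104.09 tilt 0.07
```

```bash
python3 -m inch '[0.004,0,0,0,0,0,1, 0.002,0,0,0,0,0,1, 0,0,0,0,0,0,0.5, 0,0,0,0,0,0,0.2, 0,0,0,0,0,0,0, 0,0,0,0,0,0,0, 0,0,0,0,0,0,0, 0,0,0,0,0,0,0, 0,0,0,0,0,0,0, 0,0,0,0,0,0,0]' 50
python3 -c "
from h import *
goal(.610,.1143,.014,104.2)"
```

```text
clock: 5.2
eef_pos: [0.6107, 0.1175, 0.0156]
orientation: [-0.086, 0.701, 0.089, 0.702]
ft_force: [0.1, -1.7, -0.5]
finger_gap: 0.086
  option turn6deg [ 0.    0.02 -0.03]
  option turn6deg [-30.     0.05   0.03]
t 5.20 pos [0.6107 0.1175 0.0156] F [ 0.1 -1.7 -0.5] gap 0.086 q7 [-0.26  0.78 -0.    1.73 -0.    0.64  1.56]
shift in current tool axes (mm) [ 1.6 -3.  -1.4]  in final axes [ 1.6 -3.  -1.4] world mm [-0.7 -3.2 -1.6]
jaw heading now 104.21 tilt 0.24
```

```bash
python3 -m inch '[-0.006,0,0,0,0,0,0, -0.01,0,0,0,0,0,0, -0.012,0,0,0,0,0,0, -0.015,0,0,0,0,0,0, -0.02,0,0,0,0,0,0, -0.025,0,0,0,0,0,0, -0.025,0,0,0,0,0,0, -0.015,0,0,0,0,0,0, 0,0,0,0,0,0,0, 0,0,0,0,0,0,0]'
python3 -c "
from h import *
get('scene','s2')
im=cv2.imread('pics/s2.png');cv2.imwrite('pics/s2z.png',cv2.resize(im[90:230,160:320],None,fx=4,fy=4))
t=np.radians(-9.6);c,s=np.cos(t),np.sin(t);lx=-.030;ly=0
goal(.6048+c*lx-s*ly,-.2217+s*lx+c*ly,.15,-9.6)
"
```

```text
clock: 6.03
eef_pos: [0.6121, 0.1131, 0.1586]
orientation: [-0.086, 0.699, 0.086, 0.704]
ft_force: [0.2, -0.5, -0.6]
finger_gap: 0.086
  option turn6deg [18.93  0.05 -0.07]
  option turn6deg [-11.07   0.06   0.04]
t 6.08 pos [0.6124 0.1131 0.1585] F [ 1.2  0.  -0.7] gap 0.085 q7 [-0.26  0.57  0.01  1.68 -0.    0.88  1.56]
shift in current tool axes (mm) [   7.7 -311.1 -115.7]  in final axes [   8.5  -18.3 -331.4] world mm [ -37.2 -329.8   -8.5]
jaw heading now 103.96 tilt 0.45
```

View pics/s2z.png

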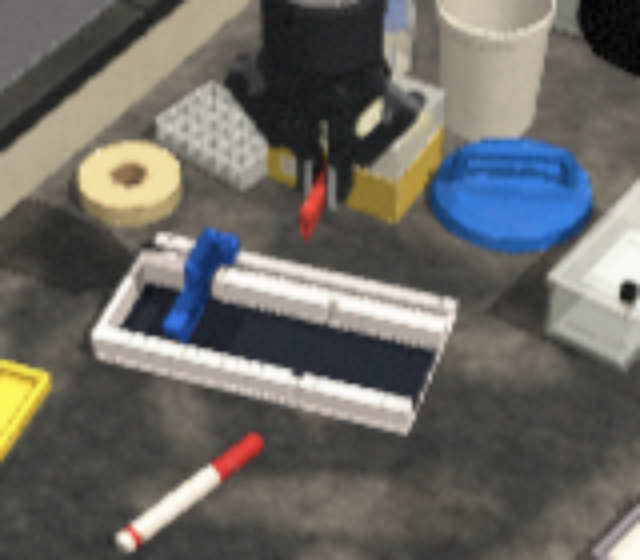

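```bash
python3 -m inch '[0,0,0,1,0,0,0, 0,0,0,1,0,0,0, 0,0,0,1,0,0,0, 0,0,0,1,0,0,0, 0,0,0,1,0,0,0, 0,0,0,1,0,0,0, 0,0,0,1,0,0,0, 0,0,0,1,0,0,0, 0,0,0,1,0,0,0, 0,0,0,1,0,0,0]'
python3 -m inch '[0,0,0.01,1,0,0,0, 0,0,0.01,1,0,0,0, 0,0,0.02,1,0,0,0, 0,0,0.02,1,0,0,0, 0,0,0.02,1,0,0,0, 0,0,0.02,1,0,0,0, 0,0,0.02,1,0,0,0, 0,0,0.02,0.8,0,0,0, 0,0,0.02,0,0,0,0, 0,0,0.01,0,0,0,0]'
python3 -c "
from h import *
t=np.radians(-9.6);c,s=np.cos(t),np.sin(t);lx=-.030;ly=0
goal(.6048+c*lx-s*ly,-.2217+s*lx+c*ly,.15,-9.6)
"
```

```text
clock: 6.92
eef_pos: [0.6049, 0.1095, 0.1472]
orientation: [0.29, 0.646, -0.296, 0.641]
ft_force: [-0.8, 0.4, -0.2]
finger_gap: 0.088
clock: 7.75
eef_pos: [0.632, -0.0535, 0.1335]
orientation: [-0.523, -0.469, 0.544, -0.459]
ft_force: [0.2, -1.2, 0.5]
finger_gap: 0.083
  option turn6deg [0.27 0.13 0.3 ]
  option turn6deg [-29.73  -0.46   0.21]
t 7.75 pos [ 0.632  -0.0535  0.1335] F [ 0.2 -1.2  0.5] gap 0.083 q7 [-0.32  0.69  0.49  1.65 -0.37  0.93  0.16]
shift in current tool axes (mm) [-13.1 -34.1 169.7]  in final axes [-16.5 -28.8 170.4] world mm [ -56.8 -163.2   16.5]
jaw heading now -7.99 tilt 1.96
```

```bash
python3 -m inch '[-0.003,-0.005,0.02,0.1,0.1,0.2,0, -0.003,-0.005,0.022,0.1,0,0.1,0, -0.002,-0.004,0.022,0,0,0,0, -0.002,-0.004,0.022,0,0,0,0, 0,-0.003,0.022,0,0,0,0, 0,-0.003,0.018,0,0,0,0, 0,-0.002,0.012,0,0,0,0, 0,0,0.005,0,0,0,0, 0,0,0,0,0,0,0, 0,0,0,0,0,0,0]'
python3 -c "
from h import *
t=np.radians(-9.6);c,s=np.cos(t),np.sin(t);lx=-.030;ly=0
goal(.6048+c*lx-s*ly,-.2217+s*lx+c*ly,.08,-9.6)
"
```

```text
clock: 8.58
eef_pos: [0.5774, -0.1942, 0.1367]
orientation: [-0.534, -0.462, 0.541, -0.457]
ft_force: [0.7, -0.4, 0.8]
finger_gap: 0.085
  option turn6deg [0.1  0.03 0.11]
  option turn6deg [-29.9   -0.18   0.04]
t 8.58 pos [ 0.5774 -0.1942  0.1367] F [ 0.7 -0.4  0.8] gap 0.085 q7 [-0.1   0.63  0.5   1.74 -0.37  0.88  0.4 ]
shift in current tool axes (mm) [56.7  2.1 22.4]  in final axes [56.7  1.6 22.5] world mm [ -2.1 -22.5 -56.7]
jaw heading now -8.98 tilt 0.69
```

```bash
python3 -m inch '[0.01,0.0005,0.008,0.1,0,0.1,0, 0.015,0.0005,0.008,0,0,0,0, 0.02,0,0.004,0,0,0,0, 0.02,0,0,0,0,0,0, 0.015,0,0,0,0,0,0, 0.008,0,0,0,0,0,0, 0,0,0,0,0,0,0, 0,0,0,0,0,0,0, 0,0,0,0,0,0,0, 0,0,0,0,0,0,0]'
python3 -c "
from h import *
t=np.radians(-9.6);c,s=np.cos(t),np.sin(t);lx=-.030;ly=0
goal(.6048+c*lx-s*ly,-.2217+s*lx+c*ly,.0165,-9.6)
get('scene','s3')
im=cv2.imread('pics/s3.png');cv2.imwrite('pics/s3z.png',cv2.resize(im[150:290,270:430],None,fx=4,fy=4))
"
```

```text
clock: 9.42
eef_pos: [0.5801, -0.2043, 0.0413]
orientation: [0.537, 0.462, -0.536, 0.459]
ft_force: [-0.6, -0.3, 1.1]
finger_gap: 0.084
  option turn6deg [ 0.15 -0.04  0.02]
  option turn6deg [-2.985e+01 -2.000e-02 -6.000e-02]
t 9.42 pos [ 0.5801 -0.2043  0.0413] F [-0.6 -0.3  1.1] gap 0.084 q7 [-0.03  0.77  0.42  1.76 -0.45  0.71  0.48]
shift in current tool axes (mm) [24.7 -2.9 13.1]  in final axes [24.8 -2.7 13. ] world mm [ -4.8 -12.4 -24.8]
jaw heading now -8.70 tilt 0.23
```

View pics/s3z.png

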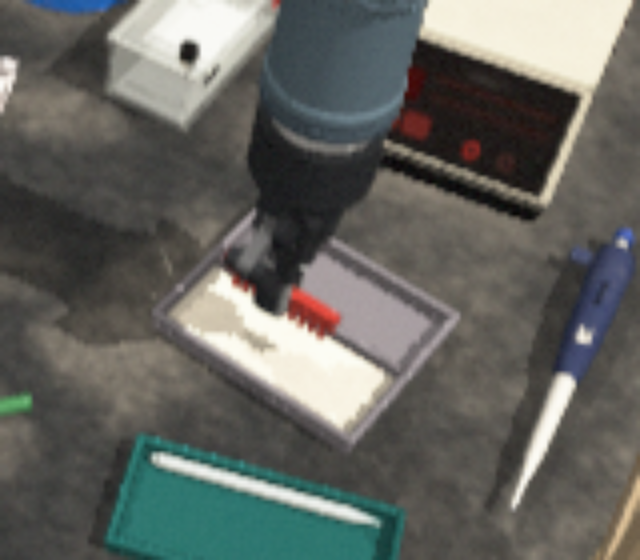

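```bash
python3 -m inch '[0,-0.001,0.005,0.15,0,0,0, 0,-0.001,0.005,0,0,0,0, 0.004,-0.0005,0.003,0,0,0,0, 0.008,0,0,0,0,0,0, 0.006,0,0,0,0,0,0, 0.003,0,0,0,0,0,0, 0.001,0,0,0,0,0,0, 0,0,0,0,0,0,0, 0,0,0,0,0,0,0, 0,0,0,0,0,0,0]'
python3 -c "
from h import *
t=np.radians(-9.6);c,s=np.cos(t),np.sin(t);lx=-.030;ly=0
goal(.6048+c*lx-s*ly,-.2217+s*lx+c*ly,.0165,-9.6)
"
```

```text
clock: 10.3
eef_pos: [0.5762, -0.219, 0.0189]
orientation: [0.542, 0.456, -0.539, 0.455]
ft_force: [-0.4, -0.3, 0.5]
finger_gap: 0.09
  option turn6deg [-0.02 -0.03 -0.02]
  option turn6deg [29.98 -0.03  0.05]
t 10.30 pos [ 0.5762 -0.219   0.0189] F [-0.4 -0.3  0.5] gap 0.09 q7 [ 0.01  0.81  0.4   1.76 -0.47  0.67  0.51]
shift in current tool axes (mm) [ 2.4 -1.3 -2.1]  in final axes [ 2.4 -1.3 -2.1] world mm [-1.   2.3 -2.4]
jaw heading now -9.74 tilt 0.21
```

Release, opening partly, then rise.

```bash
python3 -m inch '[0.002,0,0,0,0,0,0, 0,0,0,0,0,0,0.3, 0,0,0,0,0,0,0.3, 0,0,0,0,0,0,0.3, 0,0,0,0,0,0,0.3, -0.01,0,0,0,0,0,0.3, -0.02,0,0,0,0,0,0.3, -0.03,0,0,0,0,0,0.3, -0.03,0,0,0,0,0,0.3, -0.02,0,0,0,0,0,0.3]'
python3 -c "
from h import *
get('scene','s4')
im=cv2.imread('pics/s4.png');cv2.imwrite('pics/s4z.png',cv2.resize(im[150:290,270:430],None,fx=4,fy=4))
goal(.6110,.219,.15,-75.7)"
```

```text
clock: 11.13
eef_pos: [0.5728, -0.2178, 0.1288]
orientation: [-0.54, -0.459, 0.541, -0.453]
ft_force: [0.5, -0.4, 0.9]
finger_gap: 0.299
  option turn6deg [10.99 -0.03  0.03]
  option turn6deg [-19.01  -0.04  -0.03]
t 11.18 pos [ 0.575  -0.219   0.1325] F [ 2.  -1.2  2.4] gap 0.301 q7 [-0.05  0.64  0.49  1.73 -0.39  0.87  0.44]
shift in current tool axes (mm) [ -15.8  -38.8 -437.8]  in final axes [ -17.5 -415.5 -143.1] world mm [ 36.  438.   17.5]
jaw heading now -9.76 tilt 0.23
```

View pics/s4z.png

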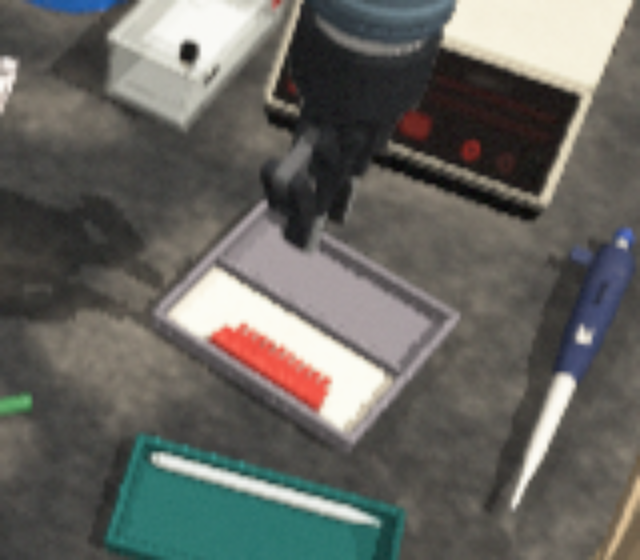

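```bash
python3 -m inch '[-0.003,0,0,1,0,0,0.3, 0,0,0,1,0,0,0.3, 0,0,0,1,0,0,0.5, 0,0,0,1,0,0,1, 0,0,0,1,0,0,1, 0,0,0,1,0,0,1, 0,0,0,1,0,0,1, 0,0,0,1,0,0,1, 0,0,0,1,0,0,1, 0,-0.01,0,1,0,0,1]'
python3 -m inch '[-0.001,-0.02,-0.007,0.8,0,0,1, -0.001,-0.03,-0.01,0,0,0,1, -0.001,-0.036,-0.012,0,0,0,1, -0.001,-0.036,-0.012,0,0,0,1, -0.001,-0.036,-0.012,0,0,0,1, -0.001,-0.036,-0.012,0,0,0,1, -0.001,-0.036,-0.012,0,0,0,1, -0.001,-0.036,-0.012,0,0,0,1, 0,-0.03,-0.01,0,0,0,1, 0,-0.02,-0.006,0,0,0,1]'
python3 -c "
from h import *
goal(.6110,.2215,.15,-75.7)"
```

```text
clock: 12.02
eef_pos: [0.5746, -0.2126, 0.1477]
orientation: [0.705, 0.107, -0.693, 0.107]
ft_force: [-0.4, -0.3, 0.1]
finger_gap: 1.0
clock: 12.85
eef_pos: [0.6116, 0.1275, 0.1635]
orientation: [0.711, 0.069, -0.696, 0.069]
ft_force: [1.0, -0.5, -0.8]
finger_gap: 0.999
  option turn6deg [-0.52 -0.21 -0.02]
  option turn6deg [29.48 -0.03  0.32]
t 12.85 pos [0.6116 0.1275 0.1635] F [ 1.  -0.5 -0.8] gap 0.999 q7 [-0.84  0.71  0.84  1.72 -0.63  0.98 -1.14]
shift in current tool axes (mm) [ 13.8 -92.3 -17.3]  in final axes [ 13.5 -91.2 -22.6] world mm [ -0.6  94.  -13.5]
jaw heading now -78.82 tilt 1.25
```

```bash
python3 -m inch '[0.003,-0.02,-0.004,-0.3,-0.2,0,1, 0.003,-0.02,-0.004,-0.2,0,0,1, 0.005,-0.015,-0.004,0,0,0,1, 0,-0.01,-0.003,0,0,0,1, 0,-0.004,0,0,0,0,1, 0,0,0,0,0,0,1, 0,0,0,0,0,0,1, 0,0,0,0,0,0,1, 0,0,0,0,0,0,1, 0,0,0,0,0,0,1]'
python3 -c "
from h import *
goal(.6110,.2215,.1,-75.7)"
```

```text
clock: 13.68
eef_pos: [0.6105, 0.2056, 0.1552]
orientation: [0.703, 0.089, -0.7, 0.089]
ft_force: [-0.1, 1.0, -0.6]
finger_gap: 0.997
  option turn6deg [ 0.02 -0.03  0.  ]
  option turn6deg [-29.98  -0.    -0.04]
t 13.68 pos [0.6105 0.2056 0.1552] F [-0.1  1.  -0.6] gap 0.997 q7 [-0.92  0.76  0.82  1.65 -0.63  1.01 -1.22]
shift in current tool axes (mm) [ 55.2 -15.3  -4.3]  in final axes [ 55.2 -15.3  -4.4] world mm [  0.5  15.9 -55.2]
jaw heading now -75.58 tilt 0.17
```

```bash
python3 -m inch '[0.01,-0.005,-0.002,0,0,0,1, 0.015,-0.005,-0.0015,0,0,0,1, 0.015,-0.003,0,0,0,0,1, 0.01,0,0,0,0,0,1, 0.003,0,0,0,0,0,1, 0,0,0,0,0,0,1, 0,0,0,0,0,0,1, 0,0,0,0,0,0,1, 0,0,0,0,0,0,1, 0,0,0,0,0,0,1]'
python3 -c "
from h import *
goal(.6110,.2215,.036,-75.7)
get('scene','s5')
im=cv2.imread('pics/s5.png');cv2.imwrite('pics/s5z.png',cv2.resize(im[90:230,160:320],None,fx=4,fy=4))
"
```

```text
clock: 14.52
eef_pos: [0.6102, 0.2179, 0.0949]
orientation: [0.702, 0.087, -0.702, 0.088]
ft_force: [0.4, 0.3, 0.3]
finger_gap: 1.001
  option turn6deg [-0.01 -0.   -0.01]
  option turn6deg [ 2.999e+01 -1.000e-02  0.000e+00]
t 14.52 pos [0.6102 0.2179 0.0949] F [0.4 0.3 0.3] gap 1.001 q7 [-0.91  0.84  0.76  1.67 -0.69  0.93 -1.2 ]
shift in current tool axes (mm) [58.8 -3.4 -1.6]  in final axes [58.9 -3.3 -1.6] world mm [  0.8   3.6 -58.9]
jaw heading now -75.77 tilt 0.05
```

View pics/s5z.png

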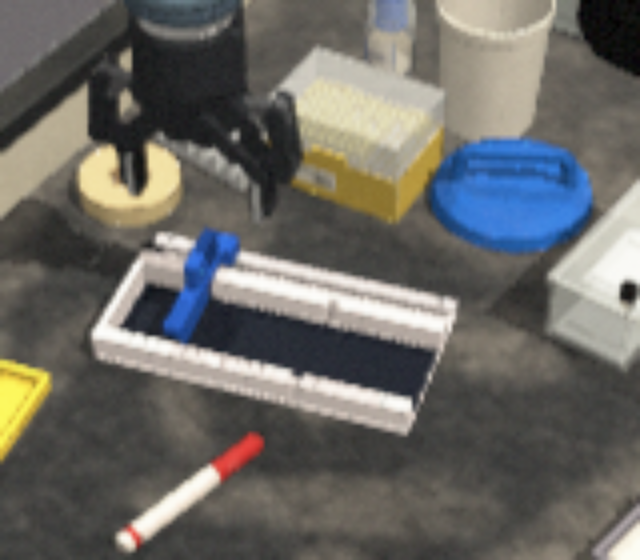

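```bash
python3 -m inch '[0.01,-0.001,-0.001,0,0,0,1, 0.015,-0.001,0,0,0,0,1, 0.012,0,0,0,0,0,1, 0.008,0,0,0,0,0,1, 0.004,0,0,0,0,0,1, 0.002,0,0,0,0,0,1, 0,0,0,0,0,0,1, 0,0,0,0,0,0,1, 0,0,0,0,0,0,1, 0,0,0,0,0,0,1]'
python3 -c "
from h import *
goal(.6110,.2215,.036,-75.7)
"
```

```text
clock: 15.4
eef_pos: [0.6108, 0.22, 0.0381]
orientation: [0.702, 0.087, -0.702, 0.088]
ft_force: [-0.7, -0.9, -0.3]
finger_gap: 1.001
  option turn6deg [-0.02 -0.   -0.01]
  option turn6deg [ 2.998e+01 -1.000e-02  0.000e+00]
t 15.40 pos [0.6108 0.22   0.0381] F [-0.7 -0.9 -0.3] gap 1.001 q7 [-0.87  0.91  0.7   1.68 -0.75  0.85 -1.16]
shift in current tool axes (mm) [ 2.1 -1.4 -0.5]  in final axes [ 2.1 -1.4 -0.5] world mm [ 0.2  1.5 -2.1]
jaw heading now -75.80 tilt 0.05
```

```bash
python3 -m inch '[0.002,0,0,0,0,0,1, 0,0,0,0,0,0,0.7, 0,0,0,0,0,0,0.5, 0,0,0,0,0,0,0.3, 0,0,0,0,0,0,0.1, 0,0,0,0,0,0,0.05, 0,0,0,0,0,0,0, 0,0,0,0,0,0,0, 0,0,0,0,0,0,0, 0,0,0,0,0,0,0]' 60
python3 -c "
from h import *
goal(.6110,.2215,.036,-75.7)
s=r.state();a=np.radians(-75.7);ex=np.array([np.cos(a),np.sin(a)]);print('stand x',(s['eef_pos'][:2]-[.6175,.1585])@ex)
get('scene','s6')
im=cv2.imread('pics/s6.png');cv2.imwrite('pics/s6z.png',cv2.resize(im[90:230,160:320],None,fx=4,fy=4))
"
```

```text
clock: 16.23
eef_pos: [0.6119, 0.2205, 0.0376]
orientation: [0.703, 0.088, -0.701, 0.087]
ft_force: [0.1, 0.6, 0.1]
finger_gap: 0.128
  option turn6deg [-0.01 -0.03 -0.  ]
  option turn6deg [29.99 -0.    0.04]
t 16.23 pos [0.6119 0.2205 0.0376] F [0.1 0.6 0.1] gap 0.128 q7 [-0.87  0.91  0.7   1.67 -0.75  0.84 -1.16]
shift in current tool axes (mm) [ 1.6 -1.2  0.6]  in final axes [ 1.6 -1.2  0.6] world mm [-0.9  1.  -1.6]
jaw heading now -75.78 tilt 0.17
stand x -0.06147927007422997
```

View pics/s6z.png

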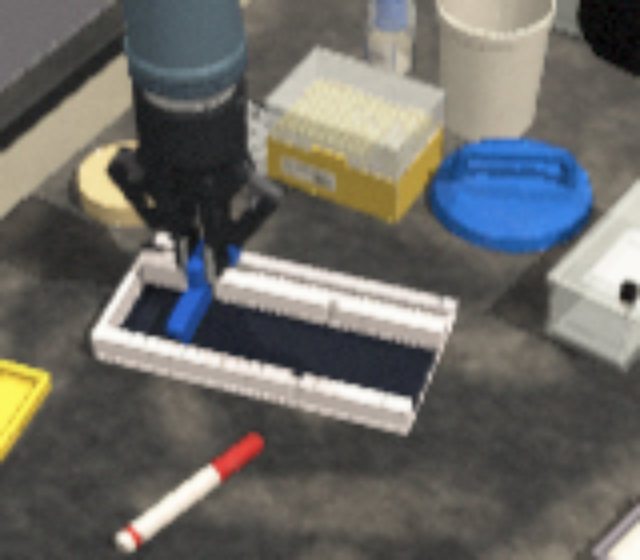

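```bash
python3 -m inch '[0,0.004,0,0,0,0,0, 0,0.006,0,0,0,0,0, 0,0.008,0,0,0,0,0, 0,0.008,0,0,0,0,0, 0,0.008,0,0,0,0,0, 0,0.008,0,0,0,0,0, 0,0.005,0,0,0,0,0, 0,0.002,0,0,0,0,0, 0,0,0,0,0,0,0, 0,0,0,0,0,0,0]'
python3 -c "
from h import *
goal(.6615,.0235,.0376,-75.7)
"
```

```text
clock: 17.12
eef_pos: [0.6254, 0.1653, 0.0376]
orientation: [0.703, 0.086, -0.701, 0.087]
ft_force: [-0.5, 0.1, 0.8]
finger_gap: 0.131
  option turn6deg [-0.05 -0.03 -0.01]
  option turn6deg [ 2.995e+01 -2.000e-02  4.000e-02]
t 17.12 pos [0.6254 0.1653 0.0376] F [-0.5  0.1  0.8] gap 0.131 q7 [-0.79  0.9   0.7   1.68 -0.75  0.84 -1.08]
shift in current tool axes (mm) [ 1.000e-01  1.464e+02 -6.000e-01]  in final axes [-0.000e+00  1.464e+02  1.000e-01] world mm [  36.1 -141.8    0. ]
jaw heading now -75.98 tilt 0.16
```

Sliding freely with no lateral force.

```bash
python3 -m inch '[0,0.004,0,-0.03,0,0,0, 0,0.007,0,0,0,0,0, 0,0.01,0,0,0,0,0, 0,0.01,0,0,0,0,0, 0,0.01,0,0,0,0,0, 0,0.01,0,0,0,0,0, 0,0.006,0,0,0,0,0, 0,0.003,0,0,0,0,0, 0,0,0,0,0,0,0, 0,0,0,0,0,0,0]'
python3 -c "
from h import *
goal(.6615,.0235,.0376,-75.7)
"
python3 -m inch '[0,0.004,0,0,0,0,0, 0,0.007,0,0,0,0,0, 0,0.01,0,0,0,0,0, 0,0.01,0,0,0,0,0, 0,0.01,0,0,0,0,0, 0,0.01,0,0,0,0,0, 0,0.006,0,0,0,0,0, 0,0.003,0,0,0,0,0, 0,0,0,0,0,0,0, 0,0,0,0,0,0,0]'
python3 -c "
from h import *
goal(.6615,.0235,.0376,-75.7)
"
```

```text
clock: 17.95
eef_pos: [0.6418, 0.1005, 0.0376]
orientation: [0.703, 0.087, -0.701, 0.088]
ft_force: [-0.1, -0.1, 0.3]
finger_gap: 0.125
  option turn6deg [-0.02 -0.03 -0.01]
  option turn6deg [ 2.998e+01 -2.000e-02  4.000e-02]
t 17.95 pos [0.6418 0.1005 0.0376] F [-0.1 -0.1  0.3] gap 0.125 q7 [-0.68  0.9   0.69  1.68 -0.74  0.84 -0.98]
shift in current tool axes (mm) [ 0.1 79.4 -0.2]  in final axes [-0.  79.4 -0.1] world mm [ 19.7 -77.    0. ]
jaw heading now -75.79 tilt 0.17
clock: 18.78
eef_pos: [0.6579, 0.0358, 0.0373]
orientation: [0.702, 0.087, -0.701, 0.088]
ft_force: [0.1, 0.5, -0.6]
finger_gap: 0.126
  option turn6deg [-0.01 -0.02 -0.01]
  option turn6deg [ 2.999e+01 -2.000e-02  3.000e-02]
t 18.78 pos [0.6579 0.0358 0.0373] F [ 0.1  0.5 -0.6] gap 0.126 q7 [-0.57  0.92  0.69  1.65 -0.73  0.85 -0.89]
shift in current tool axes (mm) [-0.3 12.8 -0.5]  in final axes [-0.3 12.8 -0.4] world mm [  3.6 -12.3   0.3]
jaw heading now -75.78 tilt 0.14
```

```bash
python3 -m inch '[0,0.004,0,0,0,0,0, 0,0.006,0,0,0,0,0, 0,0.008,0,0,0,0,0, 0,0.007,0,0,0,0,0, 0,0.004,0,0,0,0,0, 0,0,0,0,0,0,0, 0,0,0,0,0,0,0, 0,0,0,0,0,0,0, 0,0,0,0,0,0,0, 0,0,0,0,0,0,0]'
python3 -c "
from h import *
s=r.state();a=np.radians(-75.7);ex=np.array([np.cos(a),np.sin(a)]);print('stand x',(s['eef_pos'][:2]-[.6175,.1585])@ex)
goal(.6615,.0235,.0376,-75.7)
get('scene','s7')
im=cv2.imread('pics/s7.png');cv2.imwrite('pics/s7z.png',cv2.resize(im[90:230,190:350],None,fx=4,fy=4))
"
```

```text
clock: 19.62
eef_pos: [0.6654, 0.0059, 0.0367]
orientation: [0.702, 0.088, -0.701, 0.088]
ft_force: [-0.4, -0.2, -0.6]
finger_gap: 0.127
stand x 0.15971092644579707
  option turn6deg [ 0.   -0.01 -0.01]
  option turn6deg [-3.e+01  1.e-02 -2.e-02]
t 19.62 pos [0.6654 0.0059 0.0367] F [-0.4 -0.2 -0.6] gap 0.127 q7 [-0.52  0.92  0.69  1.63 -0.73  0.86 -0.85]
shift in current tool axes (mm) [ -0.9 -18.   -0.6]  in final axes [ -0.9 -18.   -0.6] world mm [-3.9 17.6  0.9]
jaw heading now -75.68 tilt 0.09
```

View pics/s7z.png

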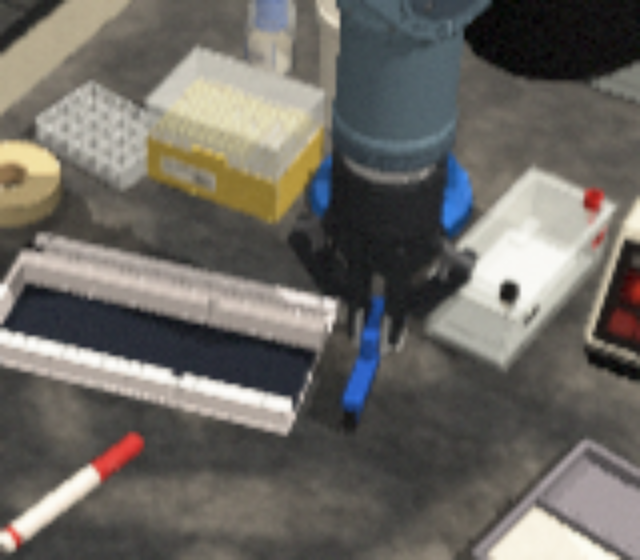

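```bash
python3 -m inch '[-0.005,0,0,0,0,0,0, -0.01,0,0,0,0,0,0, -0.015,0,0,0,0,0,0, -0.02,0,0,0,0,0,0, -0.02,0,0,0,0,0,0, -0.02,0,0,0,0,0,0, -0.01,0,0,0,0,0,0, -0.005,0,0,0,0,0,0, 0,0,0,0,0,0,0, 0,0,0,0,0,0,0]'
python3 -m inch '[0,0,0,-0.5,0,0,0, 0,0,0,-1,0,0,0, 0,0,0,-1,0,0,0, 0,0,0,-1,0,0,0, 0,0,0,-1,0,0,0, 0,0,0,-1,0,0,0, 0,0,0,-1,0,0,0, 0,0,0,-1,0,0,0, 0,0,0,-1,0,0,0, 0,0,0,-1,0,0,0]'
cat >> h.py <<'E'
def parts(lx,ly,z,jaw=-9.6):
    t=np.radians(-9.6);c,s=np.cos(t),np.sin(t);goal(.6048+c*lx-s*ly,-.2217+s*lx+c*ly,z,jaw)
E
python3 -c "
from h import *
parts(.034,.008,.14)"
```

```text
clock: 20.5
eef_pos: [0.6659, 0.0069, 0.1545]
orientation: [0.703, 0.088, -0.7, 0.088]
ft_force: [0.3, 0.0, -2.0]
finger_gap: 0.125
clock: 21.33
eef_pos: [0.6584, 0.0083, 0.142]
orientation: [-0.561, -0.428, 0.569, -0.423]
ft_force: [0.3, -0.2, -0.9]
finger_gap: 0.129
  option turn6deg [-1.07  0.04  0.13]
  option turn6deg [28.93  0.2  -0.06]
t 21.33 pos [0.6584 0.0083 0.142 ] F [ 0.3 -0.2 -0.9] gap 0.129 q7 [-0.43  0.71  0.54  1.59 -0.42  0.97 -0.04]
shift in current tool axes (mm) [  2.4  44.9 224.1]  in final axes [  2.   19.5 227.8] world mm [ -18.7 -227.8   -2. ]
jaw heading now -16.03 tilt 0.81
```

```bash
python3 -m inch '[0,0.003,0.01,-0.6,0,0,0, 0,0.003,0.015,-0.3,0,0,0, 0,0.002,0.022,0,0,0,0, 0,0.002,0.025,0,0,0,0, 0,0.002,0.025,0,0,0,0, 0,0.002,0.025,0,0,0,0, 0,0.001,0.022,0,0,0,0, 0,0,0.015,0,0,0,0, 0,0,0.007,0,0,0,0, 0,0,0,0,0,0,0]'
python3 -c "
from h import *
parts(.034,.008,.1)"
```

```text
clock: 22.17
eef_pos: [0.6347, -0.1603, 0.1281]
orientation: [-0.532, -0.465, 0.549, -0.447]
ft_force: [-0.7, 0.2, -0.7]
finger_gap: 0.126
  option turn6deg [-0.01  0.02  0.34]
  option turn6deg [ 2.998e+01  5.300e-01 -2.000e-02]
t 22.17 pos [ 0.6347 -0.1603  0.1281] F [-0.7  0.2 -0.7] gap 0.126 q7 [-0.15  0.73  0.5   1.59 -0.4   0.96  0.32]
shift in current tool axes (mm) [27.6 15.8 57.4]  in final axes [28.1 14.8 57.5] world mm [  5.  -59.2 -28.1]
jaw heading now -9.68 tilt 2.02
```

```bash
python3 -m inch '[0,0.002,0.006,0,0,0.3,0, 0,0.002,0.011,0,0,0,0, 0,0.002,0.014,0,0,0,0, 0,0.002,0.01,0,0,0,0, 0.003,0.001,0.005,0,0,0,0, 0.004,0,0,0,0,0,0, 0.004,0,0,0,0,0,0, 0.003,0,0,0,0,0,0, 0,0,0,0,0,0,0, 0,0,0,0,0,0,0]'
python3 -c "
from h import *
parts(.034,.008,.09)"
```

```text
clock: 23.0
eef_pos: [0.6364, -0.2042, 0.1088]
orientation: [-0.538, -0.461, 0.541, -0.454]
ft_force: [0.3, 0.6, -0.4]
finger_gap: 0.125
  option turn6deg [ 0.04 -0.03  0.1 ]
  option turn6deg [-29.96  -0.15  -0.04]
t 23.00 pos [ 0.6364 -0.2042  0.1088] F [ 0.3  0.6 -0.4] gap 0.125 q7 [-0.07  0.76  0.48  1.58 -0.42  0.91  0.4 ]
shift in current tool axes (mm) [18.7  5.9 14.6]  in final axes [18.8  5.8 14.5] world mm [  3.3 -15.3 -18.8]
jaw heading now -9.35 tilt 0.61
```

```bash
python3 -m inch '[0,0.0015,0.003,0,0,0.1,0, 0,0.0015,0.005,0,0,0,0, 0,0.001,0.004,0,0,0,0, 0.004,0,0,0,0,0,0, 0.008,0,0,0,0,0,0, 0.008,0,0,0,0,0,0, 0.004,0,0,0,0,0,0, 0,0,0,0,0,0,0, 0,0,0,0,0,0,0, 0,0,0,0,0,0,0]'
python3 -c "
from h import *
parts(.034,.008,.038)
get('scene','s8')
im=cv2.imread('pics/s8.png');cv2.imwrite('pics/s8z.png',cv2.resize(im[150:290,270:430],None,fx=4,fy=4))"
```

```text
clock: 23.83
eef_pos: [0.6385, -0.2163, 0.0814]
orientation: [0.54, 0.459, -0.538, 0.457]
ft_force: [0.7, 0.5, -0.6]
finger_gap: 0.127
  option turn6deg [ 0.06 -0.04 -0.  ]
  option turn6deg [-29.94   0.    -0.06]
t 23.83 pos [ 0.6385 -0.2163  0.0814] F [ 0.7  0.5 -0.6] gap 0.127 q7 [-0.04  0.8   0.46  1.58 -0.44  0.87  0.43]
shift in current tool axes (mm) [43.4  1.6  3.1]  in final axes [43.4  1.6  2.9] world mm [  1.1  -3.1 -43.4]
jaw heading now -9.26 tilt 0.22
```

View pics/s8z.png

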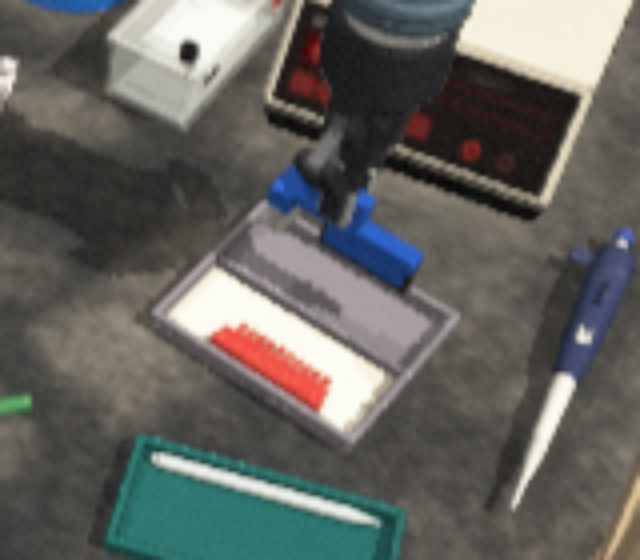

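```bash
python3 -m inch '[0.005,0.0005,0.001,0.05,0,0,0, 0.008,0.0005,0.001,0,0,0,0, 0.009,0,0,0,0,0,0, 0.008,0,0,0,0,0,0, 0.005,0,0,0,0,0,0, 0.002,0,0,0,0,0,0, 0,0,0,0,0,0,0, 0,0,0,0,0,0,0, 0,0,0,0,0,0,0, 0,0,0,0,0,0,0]'
python3 -c "
from h import *
parts(.034,.008,.038)"
```

```text
clock: 24.72
eef_pos: [0.6395, -0.2183, 0.0403]
orientation: [0.541, 0.457, -0.539, 0.456]
ft_force: [-0.4, -0.8, -1.3]
finger_gap: 0.128
  option turn6deg [ 0.   -0.04 -0.  ]
  option turn6deg [-30.     0.    -0.06]
t 24.72 pos [ 0.6395 -0.2183  0.0403] F [-0.4 -0.8 -1.3] gap 0.128 q7 [-0.02  0.86  0.44  1.59 -0.47  0.8   0.45]
shift in current tool axes (mm) [2.3 0.4 1.1]  in final axes [2.3 0.4 1.1] world mm [ 0.2 -1.1 -2.3]
jaw heading now -9.57 tilt 0.22
```

```bash
python3 -m inch '[0.0015,0,0,0,0,0,0, 0.001,0,0,0,0,0,0, 0.001,0,0,0,0,0,0, 0,0,0,0,0,0,0, 0,0,0,0,0,0,0, 0,0,0,0,0,0,0, 0,0,0,0,0,0,0, 0,0,0,0,0,0,0, 0,0,0,0,0,0,0, 0,0,0,0,0,0,0]'
python3 -c "
from h import *
parts(.034,.008,.037)"
```

```text
clock: 25.55
eef_pos: [0.6405, -0.2186, 0.0379]
orientation: [0.542, 0.457, -0.538, 0.456]
ft_force: [0.2, 0.1, -1.2]
finger_gap: 0.126
  option turn6deg [ 0.01 -0.04 -0.03]
  option turn6deg [-29.99   0.04  -0.05]
t 25.55 pos [ 0.6405 -0.2186  0.0379] F [ 0.2  0.1 -1.2] gap 0.126 q7 [-0.02  0.86  0.44  1.59 -0.47  0.8   0.45]
shift in current tool axes (mm) [ 0.9 -0.7  1. ]  in final axes [ 0.9 -0.7  1. ] world mm [-0.8 -0.9 -0.9]
jaw heading now -9.56 tilt 0.26
```

```bash
python3 -m inch '[0.001,0,0,0,0,0,0, 0.001,0,0,0,0,0,0, 0,0,0,0,0,0,0, 0,0,0,0,0,0,0.16, 0,0,0,0,0,0,0.22, 0,0,0,0,0,0,0.35, 0,0,0,0,0,0,0.45, 0,0,0,0,0,0,0.45, 0,0,0,0,0,0,0.45, 0,0,0,0,0,0,0.45]'
python3 -c "
from h import *
parts(.034,.008,.038)"
python3 -m inch '[-0.004,0,0,0,0,0,0.45, -0.01,0,0,0,0,0,0.45, -0.015,0,0,0,0,0,0.45, -0.02,0,0,0,0,0,0.45, -0.025,0,0,0,0,0,0.45, -0.025,0,0,0,0,0,0.45, -0.015,0,0,0,0,0,0.45, 0,0,0,0,0,0,0.45, 0,0,0,0,0,0,0.45, 0,0,0,0,0,0,0.45]'
python3 -c "
from h import *
get('scene','s9')
im=cv2.imread('pics/s9.png');cv2.imwrite('pics/s9z.png',cv2.resize(im[150:290,270:430],None,fx=4,fy=4))
goal(.435,-.0875,.12,-42)"
```

```text
clock: 26.38
eef_pos: [0.6409, -0.2187, 0.0363]
orientation: [0.542, 0.456, -0.538, 0.457]
ft_force: [-1.0, -0.1, 0.1]
finger_gap: 0.452
  option turn6deg [ 0.01 -0.04 -0.03]
  option turn6deg [-29.99   0.05  -0.06]
t 26.38 pos [ 0.6409 -0.2187  0.0363] F [-1.  -0.1  0.1] gap 0.452 q7 [-0.02  0.86  0.43  1.59 -0.47  0.8   0.45]
shift in current tool axes (mm) [-1.7 -1.1  1. ]  in final axes [-1.7 -1.1  1. ] world mm [-1.3 -0.8  1.7]
jaw heading now -9.57 tilt 0.29
clock: 27.22
eef_pos: [0.6413, -0.2203, 0.165]
orientation: [0.543, 0.454, -0.537, 0.458]
ft_force: [-0.7, 0.2, -0.6]
finger_gap: 0.45
  option turn6deg [ 5.39 -0.05 -0.07]
  option turn6deg [-24.61   0.09  -0.07]
t 27.27 pos [ 0.6411 -0.2202  0.1645] F [-0.3  0.8  0.1] gap 0.449 q7 [-0.06  0.7   0.51  1.54 -0.39  0.99  0.39]
shift in current tool axes (mm) [  42.9 -225.7  -96.1]  in final axes [  44.5 -241.9   39.3] world mm [-206.1  132.7  -44.5]
jaw heading now -9.64 tilt 0.51
```

View pics/s9z.png

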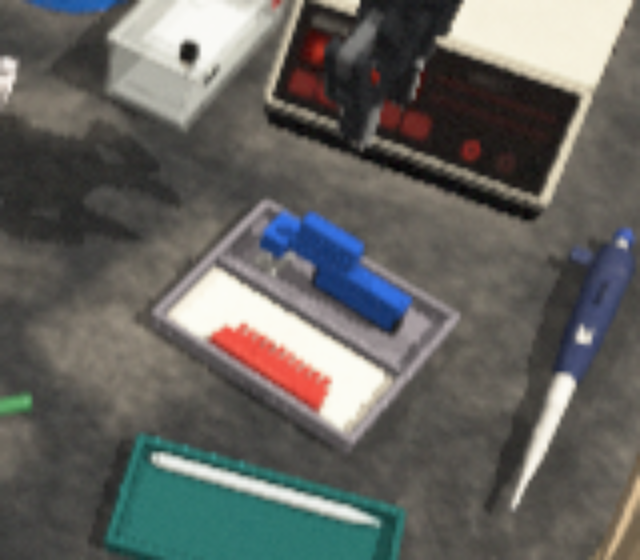

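```bash
python3 -m inch '[0,0,0,-0.7,0,0,0.6, 0,0,0,-1,0,0,0.6, 0,0,0,-1,0,0,0.6, 0,0,0,-1,0,0,0.6, 0,0,0,-1,0,0,0.6, 0,0,0,-1,0,0,0.6, 0,0,0,-1,0,0,0.6, 0,0,0,-1,0,0,0.6, 0,0,0,-1,0,0,0.6, 0,0,0,0,0,0,0.6]'
python3 -c "
from h import *
goal(.441,-.0876,.1,42.5)"
```

```text
clock: 28.1
eef_pos: [0.6331, -0.2165, 0.1507]
orientation: [0.271, 0.659, -0.269, 0.648]
ft_force: [0.7, -0.8, -0.5]
finger_gap: 0.601
  option turn6deg [ 0.44 -0.14  0.04]
  option turn6deg [-29.56  -0.06  -0.22]
t 28.10 pos [ 0.6331 -0.2165  0.1507] F [ 0.7 -0.8 -0.5] gap 0.601 q7 [ 0.08  0.68  0.27  1.54 -0.21  0.97  1.21]
shift in current tool axes (mm) [  54.3  -43.9 -226.3]  in final axes [  50.7  -54.5 -224.8] world mm [-192.1  128.9  -50.7]
jaw heading now 45.13 tilt 0.90
```

```bash
python3 -m inch '[0,-0.004,-0.01,0.2,0,0,0.6, 0,-0.006,-0.022,0.2,-0.1,0,0.6, 0,-0.007,-0.028,0,0,0,0.6, 0,-0.007,-0.028,0,0,0,0.6, 0,-0.007,-0.028,0,0,0,0.6, 0,-0.006,-0.028,0,0,0,0.6, 0,-0.005,-0.02,0,0,0,0.6, 0,-0.003,-0.012,0,0,0,0.6, 0,0,0,0,0,0,0.6, 0,0,0,0,0,0,0.6]'
python3 -c "
from h import *
goal(.441,-.0876,.06,42.5)"
```

```text
clock: 28.93
eef_pos: [0.4677, -0.1116, 0.1433]
orientation: [0.293, 0.65, -0.298, 0.635]
ft_force: [0.8, -0.5, 0.0]
finger_gap: 0.601
  option turn6deg [-0.32 -0.16  0.13]
  option turn6deg [29.68  0.21  0.25]
t 28.93 pos [ 0.4677 -0.1116  0.1433] F [ 0.8 -0.5  0. ] gap 0.601 q7 [-0.1   0.4   0.3   2.05 -0.17  0.74  1.01]
shift in current tool axes (mm) [ 83.9  -3.4 -34.2]  in final axes [ 83.3  -3.4 -35.7] world mm [-26.7  24.  -83.3]
jaw heading now 40.59 tilt 1.25
```

```bash
python3 -m inch '[0,-0.001,-0.006,-0.2,-0.15,0.1,0.6, 0.005,-0.001,-0.01,-0.1,0,0,0.6, 0.015,0,-0.009,0,0,0,0.6, 0.02,0,-0.004,0,0,0,0.6, 0.02,0,0,0,0,0,0.6, 0.012,0,0,0,0,0,0.6, 0.005,0,0,0,0,0,0.6, 0,0,0,0,0,0,0.6, 0,0,0,0,0,0,0.6, 0,0,0,0,0,0,0.6]'
python3 -c "
from h import *
goal(.441,-.0876,.004,42.5)
get('scene','s10')
im=cv2.imread('pics/s10.png');cv2.imwrite('pics/s10z.png',cv2.resize(im[180:300,200:340],None,fx=5,fy=5))
"
```

```text
clock: 29.77
eef_pos: [0.4513, -0.0935, 0.0614]
orientation: [0.289, 0.645, -0.291, 0.645]
ft_force: [-0.4, 0.1, -0.4]
finger_gap: 0.598
  option turn6deg [-0.15  0.02  0.03]
  option turn6deg [29.85  0.05 -0.04]
t 29.77 pos [ 0.4513 -0.0935  0.0614] F [-0.4  0.1 -0.4] gap 0.598 q7 [-0.09  0.52  0.23  2.15 -0.23  0.5   1.05]
shift in current tool axes (mm) [ 57.3  -3.6 -11.4]  in final axes [ 57.4  -3.6 -11.3] world mm [-10.3   5.9 -57.4]
jaw heading now 41.58 tilt 0.23
```

View pics/s10z.png

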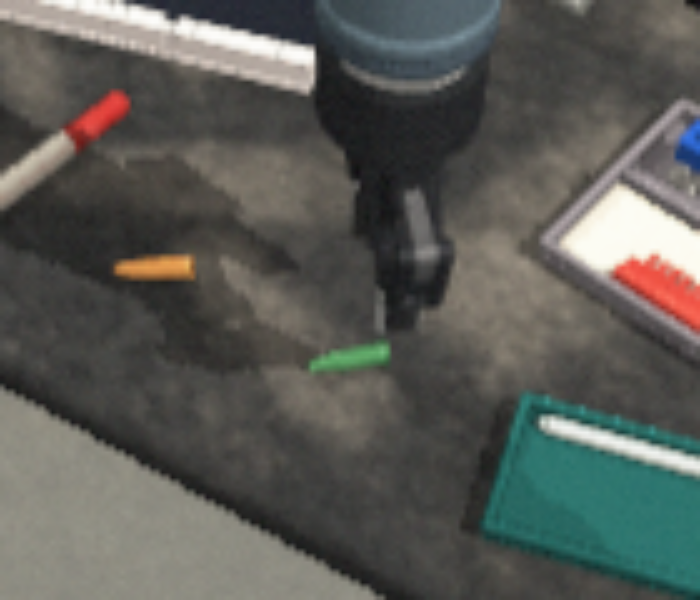

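```bash
python3 -m inch '[0,-0.001,-0.004,-0.15,0,0,0.6, 0.005,-0.001,-0.004,0,0,0,0.6, 0.01,-0.001,-0.002,0,0,0,0.6, 0.012,0,0,0,0,0,0.6, 0.01,0,0,0,0,0,0.6, 0.006,0,0,0,0,0,0.6, 0.002,0,0,0,0,0,0.6, 0,0,0,0,0,0,0.6, 0,0,0,0,0,0,0.6, 0,0,0,0,0,0,0.6]'
python3 -c "
from h import *
goal(.441,-.0876,.004,42.5)
get('scene','s11')
im=cv2.imread('pics/s11.png');cv2.imwrite('pics/s11z.png',cv2.resize(im[180:300,200:340],None,fx=5,fy=5))
"
```

```text
clock: 30.65
eef_pos: [0.4441, -0.0873, 0.0169]
orientation: [0.284, 0.645, -0.284, 0.65]
ft_force: [-0.0, -0.2, -0.5]
finger_gap: 0.597
  option turn6deg [ 0.02  0.07 -0.02]
  option turn6deg [-29.98   0.04   0.11]
t 30.65 pos [ 0.4441 -0.0873  0.0169] F [-0.  -0.2 -0.5] gap 0.597 q7 [-0.05  0.6   0.18  2.18 -0.27  0.38  1.09]
shift in current tool axes (mm) [12.9 -2.5 -1.9]  in final axes [12.9 -2.5 -1.8] world mm [ -3.1  -0.3 -12.9]
jaw heading now 42.61 tilt 0.45
```

View pics/s11z.png

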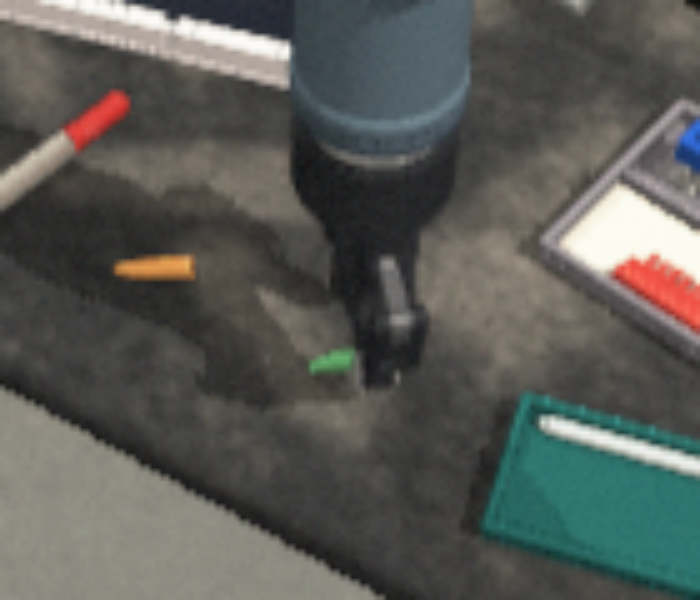

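```bash
python3 -m inch '[0.003,-0.001,-0.002,0,0.05,0,0.6, 0.004,-0.001,-0.001,0,0,0,0.6, 0.003,0,0,0,0,0,0.6, 0.001,0,0,0,0,0,0.6, 0,0,0,0,0,0,0.6, 0,0,0,0,0,0,0.6, 0,0,0,0,0,0,0.6, 0,0,0,0,0,0,0.6, 0,0,0,0,0,0,0.6, 0,0,0,0,0,0,0.6]'
python3 -c "
from h import *
goal(.440,-.0860,.0035,42.5)
"
```

```text
clock: 31.53
eef_pos: [0.4413, -0.0865, 0.0057]
orientation: [0.285, 0.646, -0.283, 0.649]
ft_force: [-0.1, 0.2, -0.8]
finger_gap: 0.601
  option turn6deg [ 0.02  0.03 -0.04]
  option turn6deg [-29.98   0.06   0.05]
t 31.53 pos [ 0.4413 -0.0865  0.0057] F [-0.1  0.2 -0.8] gap 0.601 q7 [-0.04  0.62  0.16  2.18 -0.28  0.35  1.1 ]
shift in current tool axes (mm) [ 2.2 -0.6 -1.3]  in final axes [ 2.2 -0.6 -1.3] world mm [-1.3  0.5 -2.2]
jaw heading now 42.60 tilt 0.30
```

```bash
python3 -m inch '[0.0015,-0.0005,-0.001,0,0,0,0.6, 0.001,0,0,0,0,0,0.6, 0,0,0,0,0,0,0.4, 0,0,0,0,0,0,0.25, 0,0,0,0,0,0,0.1, 0,0,0,0,0,0,0, 0,0,0,0,0,0,0, 0,0,0,0,0,0,0, 0,0,0,0,0,0,0, 0,0,0,0,0,0,0]' 30
python3 -c "
from h import *
goal(.440,-.0860,.0035,42.5)
"
python3 -m inch '[-0.004,0,0,0,0,0,0, -0.01,0,0,0,0,0,0, -0.015,0,0,0,0,0,0, -0.02,0,0,0,0,0,0, -0.02,0,0,0,0,0,0, -0.015,0,0,0,0,0,0, -0.008,0,0,0,0,0,0, 0,0,0,0,0,0,0, 0,0,0,0,0,0,0, 0,0,0,0,0,0,0]'
python3 -c "
from h import *
goal(.440,-.0860,.0035,42.5)
get('scene','s12')
im=cv2.imread('pics/s12.png');cv2.imwrite('pics/s12z.png',cv2.resize(im[180:300,200:340],None,fx=5,fy=5))
"
```

```text
clock: 32.37
eef_pos: [0.4403, -0.086, 0.0032]
orientation: [0.285, 0.646, -0.283, 0.649]
ft_force: [-0.3, 0.2, -0.0]
finger_gap: 0.107
  option turn6deg [ 0.02  0.04 -0.04]
  option turn6deg [-29.98   0.06   0.06]
t 32.37 pos [ 0.4403 -0.086   0.0032] F [-0.3  0.2 -0. ] gap 0.107 q7 [-0.04  0.63  0.16  2.18 -0.28  0.34  1.1 ]
shift in current tool axes (mm) [-0.3 -0.2 -0.2]  in final axes [-0.3 -0.2 -0.2] world mm [-0.3  0.   0.3]
jaw heading now 42.61 tilt 0.32
clock: 33.2
eef_pos: [0.4391, -0.0859, 0.103]
orientation: [0.286, 0.646, -0.283, 0.649]
ft_force: [-0.0, 0.3, -0.1]
finger_gap: 0.1
  option turn6deg [ 0.01  0.03 -0.05]
  option turn6deg [-29.99   0.08   0.05]
t 33.20 pos [ 0.4391 -0.0859  0.103 ] F [-0.   0.3 -0.1] gap 0.1 q7 [-0.13  0.42  0.26  2.17 -0.2   0.57  1.03]
shift in current tool axes (mm) [99.5  0.1  0.4]  in final axes [99.5  0.6  0.7] world mm [  0.9  -0.1 -99.5]
jaw heading now 42.56 tilt 0.36
```

View pics/s12z.png

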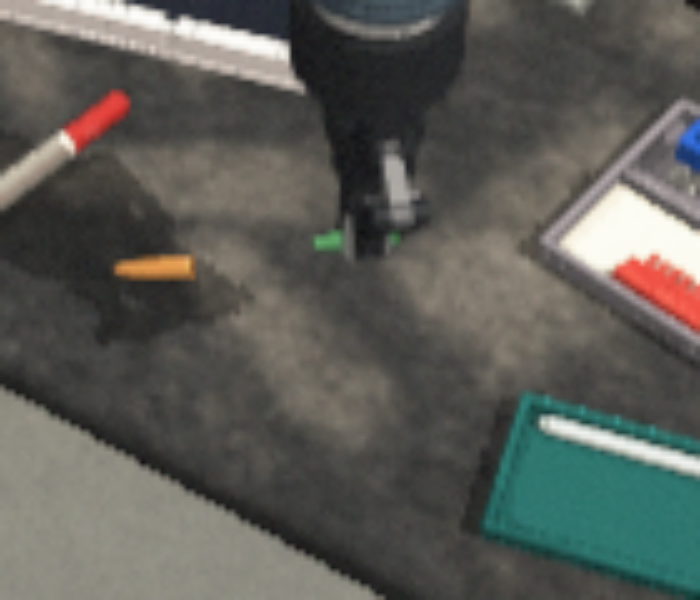

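```bash
python3 - <<'E'
from h import *
from scipy.optimize import least_squares
C={n:dict(np.load(f"pics/{n}0.npz")) for n in("top","scene")}
ta=lambda X,Y:(130+X/5-.5,125+Y/5-.5)
sa=lambda X,Y:(120+X/5-.5,130+Y/5-.5)
h=.014
obs=[("top",ta(50,467),(.05,.054,h)),("top",ta(255,435),(.05,-.054,h)),("scene",sa(97,220),(.05,.054,h)),("scene",sa(265,265),(.05,-.054,h)),("scene",sa(184,392),(-.05,-.054,h)),("scene",sa(3,338),(-.05,.054,h))]
def f(p,sel):
    x,y,a=p;c,s=np.cos(a),np.sin(a);o=[]
    for n,uv,q in obs:
        if n in sel:o+=list(proj(C[n],[x+c*q[0]-s*q[1],y+s*q[0]+c*q[1],q[2]])-uv)
    return np.array(o)
for sel in(("top",),("scene",),("top","scene")):
    s=least_squares(f,[.43,.31,.15],args=(sel,));print(sel,s.x.round(4),np.degrees(s.x[2]),np.sqrt((s.fun**2).mean()))
E
cat >> h.py <<'E'
def samp(lx,ly,z,jaw=10.5):
    t=np.radians(10.5);c,s=np.cos(t),np.sin(t);goal(.427+c*lx-s*ly,.312+s*lx+c*ly,z,jaw)
E
python3 -c "
from h import *
samp(-.03,0,.1)"
```

```text
('top',) [0.4284 0.3106 0.1869] 10.710797521312678 0.8218208259987898
('scene',) [0.4295 0.3086 0.2169] 12.427666979972134 0.352767403867334
('top', 'scene') [0.4292 0.3089 0.212 ] 12.148114687350972 0.6105607114599144
  option turn6deg [ 5.34  0.01 -0.05]
  option turn6deg [-2.466e+01  7.000e-02  2.000e-02]
t 33.25 pos [ 0.4388 -0.0859  0.1027] F [ 0.6 -0.4 -0. ] gap 0.105 q7 [-0.13  0.42  0.26  2.17 -0.2   0.57  1.03]
shift in current tool axes (mm) [   2.9  235.  -317. ]  in final axes [   2.7   30.9 -393.4] world mm [-41.3 392.5  -2.7]
jaw heading now 42.56 tilt 0.32
```

```bash
sed -i 's/samp(lx,ly,z,jaw=10.5)/samp(lx,ly,z,jaw=11.8)/;s/radians(10.5)/radians(11.8)/;s/goal(.427+c\*lx-s\*ly,.312+/goal(.428+c*lx-s*ly,.310+/' h.py; tail -3 h.py
python3 -m inch '[-0.003,0,0,0.8,0,0,0, -0.003,0,0,1,0,0,0, 0,0,0,1,0,0,0, 0,0,0,1,0,0,0, 0,0,0,1,0,0,0, 0,0,0,0.2,0,0,0, 0,0.002,-0.01,0,0,0,0, 0,0.002,-0.02,0,0,0,0, 0,0.003,-0.03,0,0,0,0, 0,0.003,-0.03,0,0,0,0]'
python3 -c "
from h import *
samp(-.012,-.027,.1)"
```

```text
t=np.radians(-9.6);c,s=np.cos(t),np.sin(t);goal(.6048+c*lx-s*ly,-.2217+s*lx+c*ly,z,jaw)
def samp(lx,ly,z,jaw=11.8):
    t=np.radians(11.8);c,s=np.cos(t),np.sin(t);goal(.428+c*lx-s*ly,.310+s*lx+c*ly,z,jaw)
clock: 34.08
eef_pos: [0.4261, -0.0003, 0.1017]
orientation: [0.447, 0.546, -0.453, 0.544]
ft_force: [0.1, -0.3, -0.2]
finger_gap: 0.108
  option turn6deg [-0.15  0.03  0.08]
  option turn6deg [29.85  0.13 -0.04]
t 34.08 pos [ 4.261e-01 -3.000e-04  1.017e-01] F [ 0.1 -0.3 -0.2] gap 0.108 q7 [-0.45  0.41  0.41  2.22 -0.29  0.57  0.37]
shift in current tool axes (mm) [   0.5   48.9 -277.2]  in final axes [   1.7   53.3 -276.3] world mm [ -4.3 281.4  -1.7]
jaw heading now 10.89 tilt 0.52
```

```bash
python3 -m inch '[0,0.005,-0.026,-0.1,0,0,0, 0,0.006,-0.03,0,0,0,0, 0,0.006,-0.03,0,0,0,0, 0,0.006,-0.03,0,0,0,0, 0,0.006,-0.03,0,0,0,0, 0,0.005,-0.028,0,0,0,0, 0,0.004,-0.02,0,0,0,0, 0,0.002,-0.01,0,0,0,0, 0,0,0,0,0,0,0, 0,0,0,0,0,0,0]'
python3 -c "
from h import *
samp(-.012,-.027,.06)"
```

```text
clock: 34.92
eef_pos: [0.4169, 0.2215, 0.0943]
orientation: [0.432, 0.557, -0.445, 0.552]
ft_force: [-0.7, -0.5, -1.1]
finger_gap: 0.098
  option turn6deg [0.25 0.05 0.18]
  option turn6deg [-29.75  -0.28   0.08]
t 34.92 pos [0.4169 0.2215 0.0943] F [-0.7 -0.5 -1.1] gap 0.098 q7 [-0.89  0.49  0.38  2.1  -0.3   0.62 -0.07]
shift in current tool axes (mm) [ 33.7  19.1 -57.1]  in final axes [ 34.3  16.9 -57.4] world mm [  4.8  59.6 -34.3]
jaw heading now 13.28 tilt 1.14
```

```bash
python3 -m inch '[0,0.002,-0.006,0.2,0,0.15,0, 0,0.003,-0.01,0.1,0,0,0, 0,0.003,-0.013,0,0,0,0, 0,0.002,-0.01,0,0,0,0, 0.003,0.002,-0.005,0,0,0,0, 0.006,0,0,0,0,0,0, 0.006,0,0,0,0,0,0, 0.003,0,0,0,0,0,0, 0,0,0,0,0,0,0, 0,0,0,0,0,0,0]'
python3 -c "
from h import *
samp(-.012,-.027,.06)"
```

```text
clock: 35.75
eef_pos: [0.4208, 0.262, 0.0726]
orientation: [0.445, 0.545, -0.454, 0.547]
ft_force: [-0.5, -0.2, 0.3]
finger_gap: 0.107
  option turn6deg [-0.12  0.1   0.07]
  option turn6deg [29.88  0.11 -0.15]
t 35.75 pos [0.4208 0.262  0.0726] F [-0.5 -0.2  0.3] gap 0.107 q7 [-0.94  0.56  0.37  2.05 -0.34  0.59 -0.15]
shift in current tool axes (mm) [ 12.4   4.7 -18.7]  in final axes [ 12.6   4.8 -18.5] world mm [  1.   19.1 -12.6]
jaw heading now 11.08 tilt 0.72
```

```bash
python3 -m inch '[0,0.001,-0.004,-0.1,0.1,0.05,0, 0,0.002,-0.006,0,0,0,0, 0,0.001,-0.005,0,0,0,0, 0,0,-0.001,0,0,0,0, 0.005,0,0,0,0,0,0, 0.01,0,0,0,0,0,0, 0.008,0,0,0,0,0,0, 0.004,0,0,0,0,0,0, 0,0,0,0,0,0,0, 0,0,0,0,0,0,0]'
python3 -c "
from h import *
samp(-.012,-.027,.009)
get('scene','s13')
im=cv2.imread('pics/s13.png');cv2.imwrite('pics/s13z.png',cv2.resize(im[120:240,90:230],None,fx=5,fy=5))
"
```

```text
clock: 36.58
eef_pos: [0.4214, 0.2795, 0.0424]
orientation: [0.446, 0.549, -0.447, 0.548]
ft_force: [0.2, -0.1, -0.2]
finger_gap: 0.107
  option turn6deg [-0.02 -0.01  0.02]
  option turn6deg [2.998e+01 3.000e-02 2.000e-02]
t 36.58 pos [0.4214 0.2795 0.0424] F [ 0.2 -0.1 -0.2] gap 0.107 q7 [-0.93  0.62  0.32  2.04 -0.37  0.53 -0.13]
shift in current tool axes (mm) [33.4  0.8 -1.5]  in final axes [33.4  0.7 -1.5] world mm [  0.4   1.6 -33.4]
jaw heading now 11.69 tilt 0.14
```

View pics/s13z.png

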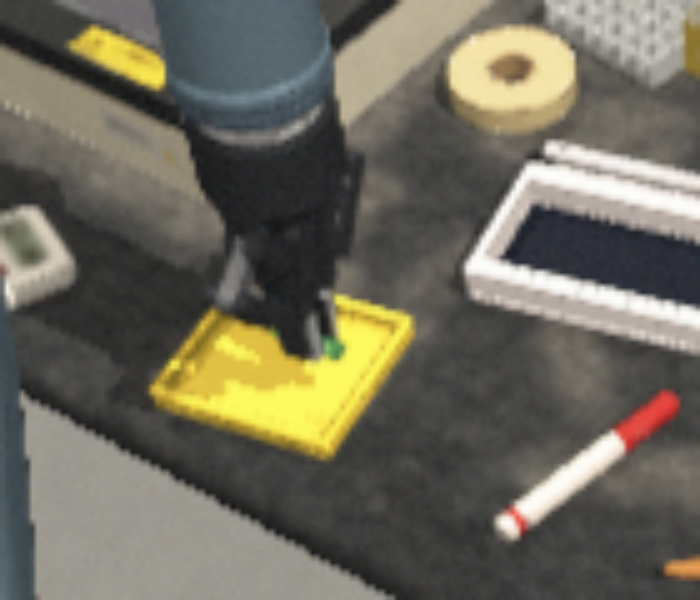

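```bash
python3 -m inch '[0.005,0,-0.001,0,0,0,0, 0.008,0,0,0,0,0,0, 0.008,0,0,0,0,0,0, 0.005,0,0,0,0,0,0, 0.002,0,0,0,0,0,0, 0.001,0,0,0,0,0,0, 0,0,0,0,0,0,0, 0,0,0,0,0,0,0, 0,0,0,0,0,0,0, 0,0,0,0,0,0,0]'
python3 -c "
from h import *
samp(-.012,-.027,.009)
"
```

```text
clock: 37.47
eef_pos: [0.4215, 0.2805, 0.0106]
orientation: [0.446, 0.549, -0.447, 0.547]
ft_force: [0.1, 0.1, 0.0]
finger_gap: 0.102
  option turn6deg [-0.02 -0.01  0.02]
  option turn6deg [2.998e+01 2.000e-02 2.000e-02]
t 37.47 pos [0.4215 0.2805 0.0106] F [0.1 0.1 0. ] gap 0.102 q7 [-0.9   0.68  0.28  2.04 -0.4   0.47 -0.11]
shift in current tool axes (mm) [ 1.6  0.4 -0.6]  in final axes [ 1.6  0.4 -0.6] world mm [ 0.3  0.7 -1.6]
jaw heading now 11.66 tilt 0.12
```

```bash
python3 -m inch '[0.001,0,0,0,0,0,0, 0.001,0,0,0,0,0,0, 0,0,0,0,0,0,0.14, 0,0,0,0,0,0,0.2, 0,0,0,0,0,0,0.25, -0.005,0,0,0,0,0,0.25, -0.015,0,0,0,0,0,0.25, -0.025,0,0,0,0,0,0.25, -0.025,0,0,0,0,0,0.3, -0.015,0,0,0,0,0,0.5]'
python3 -c "
from h import *
get('scene','s14')
im=cv2.imread('pics/s14.png');cv2.imwrite('pics/s14z.png',cv2.resize(im[120:240,90:230],None,fx=5,fy=5))
goal(.4347,.0271,.1,32.4)
"
```

```text
clock: 38.3
eef_pos: [0.4196, 0.2786, 0.095]
orientation: [0.444, 0.549, -0.449, 0.547]
ft_force: [0.2, -0.3, -0.6]
finger_gap: 0.432
  option turn6deg [-3.47 -0.01  0.04]
  option turn6deg [2.653e+01 6.000e-02 1.000e-02]
t 38.35 pos [0.4209 0.2794 0.097 ] F [2.  0.3 2.1] gap 0.496 q7 [-0.98  0.52  0.39  2.03 -0.32  0.65 -0.18]
shift in current tool axes (mm) [ -2.9 -37.3 250. ]  in final axes [  -3.  -123.6  220.5] world mm [  13.8 -252.3    3. ]
jaw heading now 11.61 tilt 0.26
```

View pics/s14z.png

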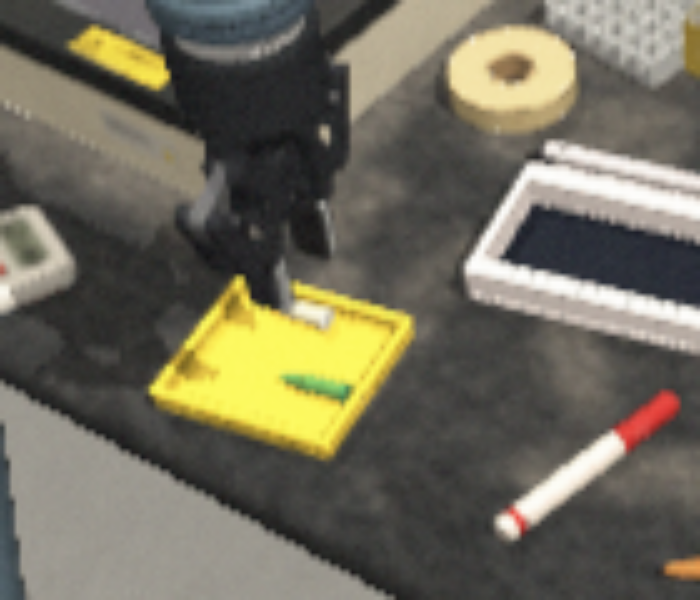

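```bash
python3 -m inch '[0,0,0,-0.8,0,0,0.6, 0,0,0,-1,0,0,0.6, 0,0,0,-1,0,0,0.6, 0,0,0,-0.4,0,0,0.6, 0,-0.006,0.012,0,0,0,0.6, 0,-0.012,0.022,0,0,0,0.6, 0,-0.016,0.03,0,0,0,0.6, 0,-0.016,0.03,0,0,0,0.6, 0,-0.016,0.03,0,0,0,0.6, 0,-0.015,0.026,0,0,0,0.6]'
python3 -m inch '[0,-0.01,0.017,0,0,0,0.6, 0,-0.006,0.01,0,0,0,0.6, 0,-0.002,0.003,0,0,0,0.6, 0,0,0,0,0,0,0.6, 0,0,0,0,0,0,0.6, 0,0,0,0,0,0,0.6, 0,0,0,0,0,0,0.6, 0,0,0,0,0,0,0.6, 0,0,0,0,0,0,0.6, 0,0,0,0,0,0,0.6]'
python3 -c "
from h import *
goal(.4347,.0271,.06,32.4)
"
```

```text
clock: 39.18
eef_pos: [0.4332, 0.1139, 0.1]
orientation: [0.342, 0.621, -0.336, 0.62]
ft_force: [0.2, 0.4, 0.0]
finger_gap: 0.599
clock: 40.02
eef_pos: [0.4336, 0.0743, 0.1002]
orientation: [0.344, 0.62, -0.337, 0.619]
ft_force: [0.3, 0.5, 0.5]
finger_gap: 0.601
  option turn6deg [ 0.01 -0.05 -0.07]
  option turn6deg [-29.99   0.11  -0.08]
t 40.02 pos [0.4336 0.0743 0.1002] F [0.3 0.5 0.5] gap 0.601 q7 [-0.51  0.42  0.3   2.19 -0.24  0.56  0.53]
shift in current tool axes (mm) [ 39.8 -24.7  40.6]  in final axes [ 40.2 -24.4  40.4] world mm [  1.1 -47.2 -40.2]
jaw heading now 32.43 tilt 0.52
```

```bash
python3 -m inch '[0,-0.005,0.008,0,-0.05,-0.05,0.6, 0,-0.006,0.01,0,0,0,0.6, 0,-0.006,0.01,0,0,0,0.6, 0,-0.004,0.007,0,0,0,0.6, 0.005,-0.002,0.003,0,0,0,0.6, 0.012,0,0,0,0,0,0.6, 0.012,0,0,0,0,0,0.6, 0.006,0,0,0,0,0,0.6, 0,0,0,0,0,0,0.6, 0,0,0,0,0,0,0.6]'
python3 -c "
from h import *
goal(.4347,.0271,.02,32.4)
"
```

```text
clock: 40.85
eef_pos: [0.4352, 0.0261, 0.063]
orientation: [0.34, 0.619, -0.34, 0.621]
ft_force: [-0.8, 0.7, -0.3]
finger_gap: 0.594
  option turn6deg [ 0.02  0.02 -0.01]
  option turn6deg [-2.998e+01  2.000e-02  3.000e-02]
t 40.85 pos [0.4352 0.0261 0.063 ] F [-0.8  0.7 -0.3] gap 0.594 q7 [-0.38  0.49  0.26  2.21 -0.27  0.47  0.66]
shift in current tool axes (mm) [43.   0.1 -1.2]  in final axes [43.   0.1 -1.1] world mm [ -0.5   1.  -43. ]
jaw heading now 32.52 tilt 0.13
```

```bash
python3 -m inch '[0.004,0,-0.001,0,0,0,0.6, 0.01,0,-0.001,0,0,0,0.6, 0.012,0,0,0,0,0,0.6, 0.012,0,0,0,0,0,0.6, 0.009,0,0,0,0,0,0.6, 0.005,0,0,0,0,0,0.6, 0.002,0,0,0,0,0,0.6, 0,0,0,0,0,0,0.6, 0,0,0,0,0,0,0.6, 0,0,0,0,0,0,0.6]'
python3 -c "
from h import *
goal(.4340,.0285,.0035,32.4)
get('scene','s15')
im=cv2.imread('pics/s15.png');cv2.imwrite('pics/s15z.png',cv2.resize(im[160:280,160:300],None,fx=5,fy=5))
"
```

```text
clock: 41.68
eef_pos: [0.4358, 0.0295, 0.0058]
orientation: [0.341, 0.619, -0.338, 0.622]
ft_force: [0.0, 1.0, 0.2]
finger_gap: 0.602
  option turn6deg [ 0.04  0.03 -0.05]
  option turn6deg [-29.96   0.08   0.04]
t 41.68 pos [0.4358 0.0295 0.0058] F [0.  1.  0.2] gap 0.602 q7 [-0.32  0.62  0.18  2.21 -0.33  0.33  0.71]
shift in current tool axes (mm) [ 2.3 -2.  -0.1]  in final axes [ 2.3 -2.  -0.1] world mm [-1.8 -1.  -2.3]
jaw heading now 32.63 tilt 0.33
```

View pics/s15z.png

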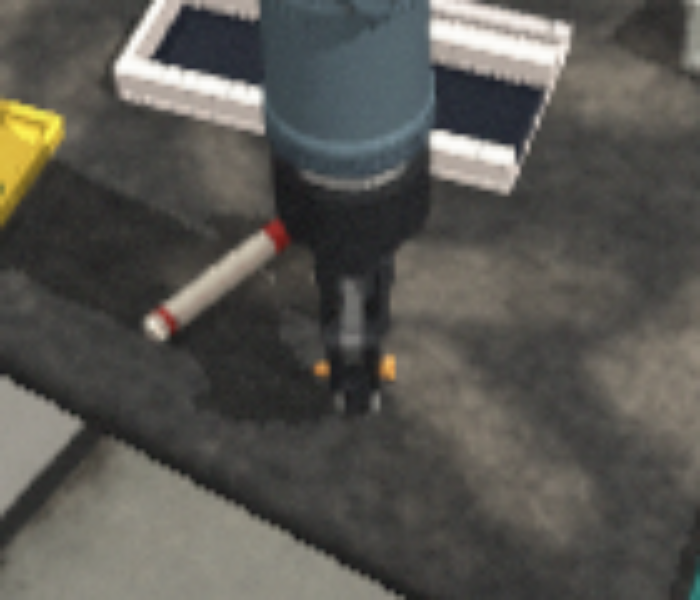

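Well centred on the amber tube; both ends show either side of the near finger. Close and lift.

```bash
python3 -m inch '[0.0015,-0.001,0,0,0,0,0.6, 0.001,0,0,0,0,0,0.6, 0,0,0,0,0,0,0.4, 0,0,0,0,0,0,0.25, 0,0,0,0,0,0,0.1, 0,0,0,0,0,0,0, 0,0,0,0,0,0,0, 0,0,0,0,0,0,0, 0,0,0,0,0,0,0, 0,0,0,0,0,0,0]' 30
python3 -m inch '[-0.004,0,0,0,0,0,0, -0.01,0,0,0,0,0,0, -0.015,0,0,0,0,0,0, -0.02,0,0,0,0,0,0, -0.02,0,0,0,0,0,0, -0.015,0,0,0,0,0,0, -0.008,0,0,0,0,0,0, 0,0,0,0.7,0,0,0, 0,0,0,1,0,0,0, 0,0,0,1,0,0,0]'
python3 -c "
from h import *
samp(0,.020,.1)
get('scene','s16')
im=cv2.imread('pics/s16.png');cv2.imwrite('pics/s16z.png',cv2.resize(im[160:280,160:300],None,fx=5,fy=5))
"
```

```text
clock: 42.57
eef_pos: [0.436, 0.0291, 0.0045]
orientation: [0.341, 0.618, -0.338, 0.623]
ft_force: [0.0, 0.4, -1.2]
finger_gap: 0.102
clock: 43.4
eef_pos: [0.4348, 0.029, 0.106]
orientation: [0.429, 0.562, -0.423, 0.566]
ft_force: [1.3, -0.2, -0.3]
finger_gap: 0.105
  option turn6deg [ 0.68 -0.01 -0.1 ]
  option turn6deg [-2.932e+01  1.600e-01 -2.000e-02]
t 43.40 pos [0.4348 0.029  0.106 ] F [ 1.3 -0.2 -0.3] gap 0.105 q7 [-0.5   0.41  0.39  2.2  -0.29  0.57  0.39]
shift in current tool axes (mm) [   7.    71.8 -292. ]  in final axes [   6.    50.8 -296.4] world mm [-10.9 300.5  -6. ]
jaw heading now 15.89 tilt 0.62
```

View pics/s16z.png

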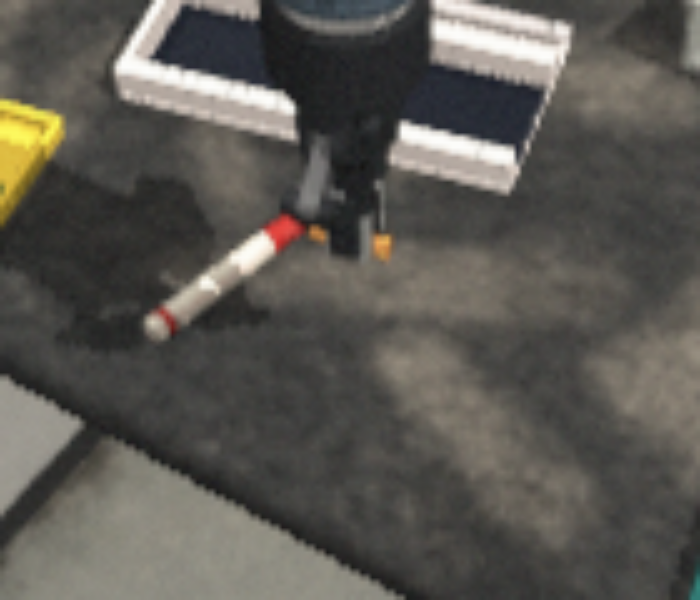

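```bash
python3 -m inch '[0,0.003,-0.012,0.5,0,-0.1,0, 0,0.005,-0.025,0.2,0,0,0, 0,0.006,-0.03,0,0,0,0, 0,0.006,-0.033,0,0,0,0, 0,0.006,-0.033,0,0,0,0, 0,0.006,-0.033,0,0,0,0, 0,0.006,-0.03,0,0,0,0, 0,0.004,-0.022,0,0,0,0, 0,0.002,-0.01,0,0,0,0, 0,0,0,0,0,0,0]'
python3 -c "
from h import *
samp(.005,.018,.07)
"
```

```text
clock: 44.28
eef_pos: [0.4295, 0.2703, 0.1075]
orientation: [0.444, 0.55, -0.445, 0.55]
ft_force: [-0.8, -0.5, 0.2]
finger_gap: 0.104
  option turn6deg [ 0.05 -0.    0.01]
  option turn6deg [-2.995e+01 -1.000e-02 -1.000e-02]
t 44.28 pos [0.4295 0.2703 0.1075] F [-0.8 -0.5  0.2] gap 0.104 q7 [-0.96  0.51  0.4   2.02 -0.31  0.67 -0.16]
shift in current tool axes (mm) [ 37.5  12.  -57.1]  in final axes [ 37.5  11.7 -57.2] world mm [ -0.2  58.3 -37.5]
jaw heading now 12.10 tilt 0.05
```

```bash
python3 -m inch '[0,0.001,-0.007,0,0,0,0, 0,0.003,-0.013,0,0,0,0, 0,0.003,-0.015,0,0,0,0, 0,0.003,-0.012,0,0,0,0, 0,0.001,-0.006,0,0,0,0, 0.005,0,-0.001,0,0,0,0, 0.01,0,0,0,0,0,0, 0.01,0,0,0,0,0,0, 0.005,0,0,0,0,0,0, 0,0,0,0,0,0,0]'
python3 -c "
from h import *
samp(.005,.018,.04)
"
```

```text
clock: 45.12
eef_pos: [0.4297, 0.3235, 0.0737]
orientation: [0.444, 0.549, -0.447, 0.549]
ft_force: [-0.5, 0.1, 0.7]
finger_gap: 0.107
  option turn6deg [0.   0.03 0.03]
  option turn6deg [-30.    -0.04   0.05]
t 45.12 pos [0.4297 0.3235 0.0737] F [-0.5  0.1  0.7] gap 0.107 q7 [-1.01  0.61  0.37  1.95 -0.34  0.64 -0.22]
shift in current tool axes (mm) [33.7  0.7 -5.3]  in final axes [33.7  0.6 -5.1] world mm [ -0.5   5.2 -33.7]
jaw heading now 11.82 tilt 0.26
```

```bash
python3 -m inch '[0.004,0,-0.002,0,0,0,0, 0.008,0,-0.002,0,0,0,0, 0.012,0,0,0,0,0,0, 0.012,0,0,0,0,0,0, 0.012,0,0,0,0,0,0, 0.008,0,0,0,0,0,0, 0.003,0,0,0,0,0,0, 0,0,0,0,0,0,0, 0,0,0,0,0,0,0, 0,0,0,0,0,0,0]'
python3 -c "
from h import *
samp(.005,.018,.010)
"
```

```text
clock: 45.95
eef_pos: [0.4287, 0.3257, 0.0084]
orientation: [0.444, 0.548, -0.449, 0.548]
ft_force: [-1.5, -0.6, 0.9]
finger_gap: 0.099
  option turn6deg [-0.03  0.03  0.06]
  option turn6deg [29.97  0.09 -0.05]
t 45.95 pos [0.4287 0.3257 0.0084] F [-1.5 -0.6  0.9] gap 0.099 q7 [-0.96  0.72  0.3   1.96 -0.4   0.53 -0.18]
shift in current tool axes (mm) [-1.6  1.1 -2.7]  in final axes [-1.6  1.1 -2.7] world mm [0.5 2.9 1.6]
jaw heading now 11.64 tilt 0.40
```

```bash
python3 -m inch '[0,0,0,0,0,0,0.14, 0,0,0,0,0,0,0.2, 0,0,0,0,0,0,0.25, 0,0,0,0,0,0,0.25, -0.005,0,0,0,0,0,0.25, -0.015,0,0,0,0,0,0.25, -0.025,0,0,0,0,0,0.25, -0.025,0,0,0,0,0,0.3, -0.015,0,0,0,0,0,0.5, 0,0,0,0,0,0,0.5]'
python3 -c "
from h import *
get('scene','s17')
im=cv2.imread('pics/s17.png');cv2.imwrite('pics/s17z.png',cv2.resize(im[120:240,90:230],None,fx=5,fy=5))
goal(.458,.1215,.1,79)
"
```

```text
clock: 46.78
eef_pos: [0.4285, 0.3249, 0.096]
orientation: [0.443, 0.548, -0.451, 0.548]
ft_force: [0.2, -0.8, -0.1]
finger_gap: 0.501
  option turn6deg [-11.23  -0.     0.12]
  option turn6deg [18.77  0.13  0.  ]
t 46.83 pos [0.4281 0.3247 0.0949] F [ 0.1  0.1 -0. ] gap 0.503 q7 [-1.03  0.58  0.39  1.94 -0.33  0.7  -0.24]
shift in current tool axes (mm) [ -3.7 -11.6 205.1]  in final axes [  -5.1 -193.8   68.1] world mm [  29.9 -203.2    5.1]
jaw heading now 11.59 tilt 0.65
```

View pics/s17z.png

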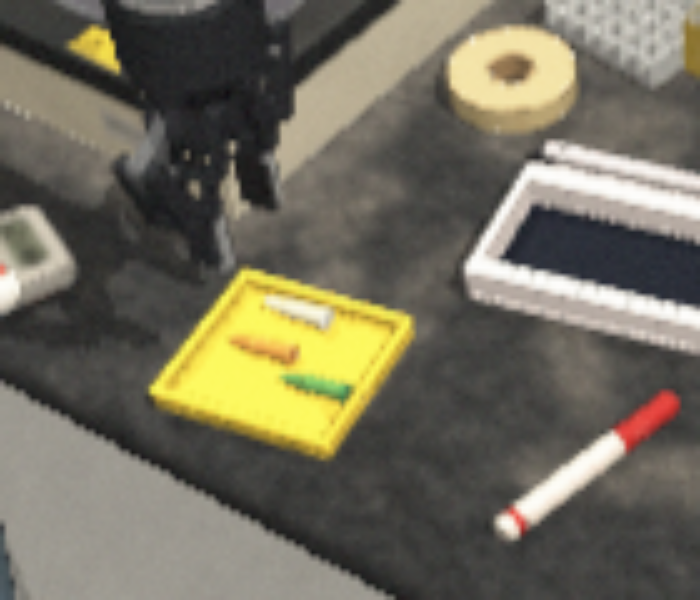

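```bash
python3 -m inch '[-0.005,0,0,-0.7,0,0,0.6, -0.005,0,0,-1,0,0,0.6, 0,0,0,-1,0,0,0.6, 0,0,0,-1,0,0,0.6, 0,0,0,-1,0,0,0.6, 0,0,0,-1,0,0,0.6, 0,0,0,-1,0,0,0.6, 0,0,0,-1,0,0,0.6, 0,0,0,-1,0,0,0.6, 0,0,0,-1,0,0,0.6]'
python3 -m inch '[0,-0.01,0.003,-1,0,0,0.6, 0,-0.02,0.006,-0.3,0,0,0.6, 0,-0.028,0.01,0,0,0,0.6, 0,-0.028,0.01,0,0,0,0.6, 0,-0.026,0.009,0,0,0,0.6, 0,-0.02,0.007,0,0,0,0.6, 0,-0.012,0.004,0,0,0,0.6, 0,-0.005,0.001,0,0,0,0.6, 0,0,0,0,0,0,0.6, 0,0,0,0,0,0,0.6]'
python3 -c "
from h import *
goal(.458,.1215,.06,79)
"
```

```text
clock: 47.67
eef_pos: [0.4222, 0.3219, 0.0962]
orientation: [0.101, 0.705, -0.114, 0.693]
ft_force: [0.5, -0.7, 1.2]
finger_gap: 0.602
clock: 48.5
eef_pos: [0.44, 0.1603, 0.0887]
orientation: [0.046, 0.716, -0.061, 0.694]
ft_force: [-0.2, 0.7, -0.1]
finger_gap: 0.598
  option turn6deg [ 0.4  -0.29  0.23]
  option turn6deg [-29.6   -0.35  -0.44]
t 48.50 pos [0.44   0.1603 0.0887] F [-0.2  0.7 -0.1] gap 0.598 q7 [-0.51  0.48  0.08  2.08 -0.06  0.62  1.03]
shift in current tool axes (mm) [ 28.7 -35.   24.5]  in final axes [ 28.7 -34.6  25.1] world mm [ 18.  -38.8 -28.7]
jaw heading now 81.39 tilt 2.19
```

```bash
python3 -m inch '[0,-0.004,0.003,0.3,-0.25,0.2,0.6, 0,-0.006,0.005,0,0,0,0.6, 0,-0.008,0.006,0,0,0,0.6, 0,-0.006,0.004,0,0,0,0.6, 0,-0.003,0.002,0,0,0,0.6, 0.005,0,0,0,0,0,0.6, 0.01,0,0,0,0,0,0.6, 0.005,0,0,0,0,0,0.6, 0,0,0,0,0,0,0.6, 0,0,0,0,0,0,0.6]'
python3 -c "
from h import *
goal(.458,.1215,.03,79)
"
```

```text
clock: 49.33
eef_pos: [0.4556, 0.1342, 0.0651]
orientation: [0.06, 0.707, -0.061, 0.702]
ft_force: [0.1, 0.4, 0.5]
finger_gap: 0.603
  option turn6deg [ 0.19 -0.06  0.01]
  option turn6deg [-2.981e+01 -2.000e-02 -1.000e-01]
t 49.33 pos [0.4556 0.1342 0.0651] F [0.1 0.4 0.5] gap 0.603 q7 [-0.44  0.52  0.07  2.1  -0.08  0.53  1.09]
shift in current tool axes (mm) [ 35.1 -12.1   4.8]  in final axes [ 35.1 -12.    4.8] world mm [  2.4 -12.7 -35.1]
jaw heading now 80.16 tilt 0.39
```

```bash
python3 -m inch '[0,-0.003,0.001,0.2,0,0,0.6, 0,-0.004,0.002,0,0,0,0.6, 0,-0.003,0.001,0,0,0,0.6, 0.004,-0.001,0,0,0,0,0.6, 0.008,0,0,0,0,0,0.6, 0.01,0,0,0,0,0,0.6, 0.006,0,0,0,0,0,0.6, 0.002,0,0,0,0,0,0.6, 0,0,0,0,0,0,0.6, 0,0,0,0,0,0,0.6]'
python3 -c "
from h import *
goal(.458,.1215,.004,79)
get('scene','s18')
im=cv2.imread('pics/s18.png');cv2.imwrite('pics/s18z.png',cv2.resize(im[150:270,130:270],None,fx=5,fy=5))
"
```

```text
clock: 50.17
eef_pos: [0.4567, 0.1218, 0.0312]
orientation: [0.068, 0.707, -0.069, 0.701]
ft_force: [0.4, 0.4, -0.4]
finger_gap: 0.6
  option turn6deg [-0.02 -0.08  0.02]
  option turn6deg [29.98  0.03  0.12]
t 50.17 pos [0.4567 0.1218 0.0312] F [ 0.4  0.4 -0.4] gap 0.6 q7 [-0.41  0.59  0.07  2.11 -0.09  0.46  1.11]
shift in current tool axes (mm) [27.2 -0.   1.5]  in final axes [27.2 -0.1  1.3] world mm [  1.3  -0.3 -27.2]
jaw heading now 78.89 tilt 0.46
```

View pics/s18z.png

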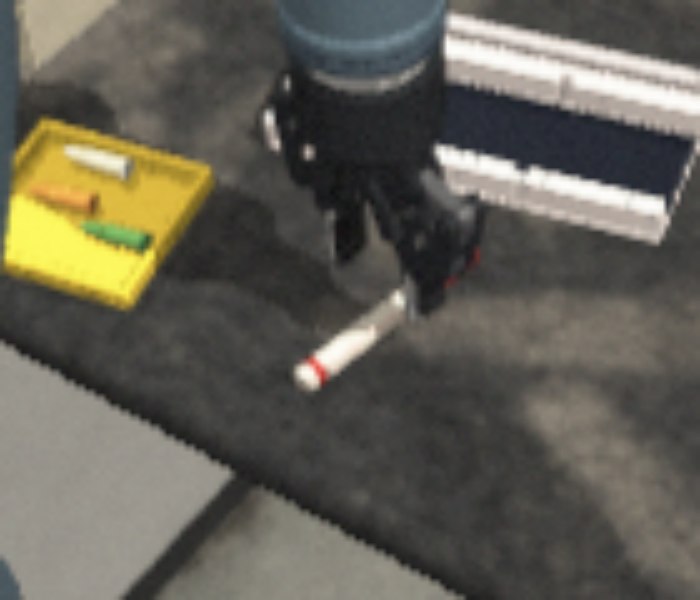

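```bash
python3 -m inch '[0.004,0,0.001,0,-0.05,0,0.6, 0.007,0,0,0,0,0,0.6, 0.007,0,0,0,0,0,0.6, 0.004,0,0,0,0,0,0.6, 0.002,0,0,0,0,0,0.6, 0,0,0,0,0,0,0.6, 0,0,0,0,0,0,0.6, 0,0,0,0,0,0,0.6, 0,0,0,0,0,0,0.6, 0,0,0,0,0,0,0.6]'
python3 -c "
from h import *
goal(.458,.1215,.004,79)"
```

```text
clock: 51.05
eef_pos: [0.4584, 0.122, 0.0052]
orientation: [0.068, 0.704, -0.069, 0.703]
ft_force: [0.1, 0.1, 0.5]
finger_gap: 0.597
  option turn6deg [-0.02 -0.01  0.01]
  option turn6deg [2.998e+01 1.000e-02 1.000e-02]
t 51.05 pos [0.4584 0.122  0.0052] F [0.1 0.1 0.5] gap 0.597 q7 [-0.4   0.64  0.06  2.11 -0.09  0.39  1.11]
shift in current tool axes (mm) [ 1.2 -0.6 -0.3]  in final axes [ 1.2 -0.6 -0.3] world mm [-0.4 -0.5 -1.2]
jaw heading now 78.91 tilt 0.07
```

```bash
python3 -m inch '[0.001,0,0,0,0,0,0.6, 0,0,0,0,0,0,0.45, 0,0,0,0,0,0,0.3, 0,0,0,0,0,0,0.15, 0,0,0,0,0,0,0, 0,0,0,0,0,0,0, 0,0,0,0,0,0,0, 0,0,0,0,0,0,0, 0,0,0,0,0,0,0, 0,0,0,0,0,0,0]' 50
python3 -m inch '[-0.004,0,0,0,0,0,0, -0.01,0,0,0,0,0,0, -0.015,0,0,0,0,0,0, -0.02,0,0,0,0,0,0, -0.02,0,0,0,0,0,0, -0.02,0,0,0,0,0,0, -0.01,0,0,0,0,0,0, 0,0,0,0,0,0,0, 0,0,0,0,0,0,0, 0,0,0,0,0,0,0]'
cat >> h.py <<'E'
def pen(lx,ly,z,jaw=12.9):
    t=np.radians(12.9);c,s=np.cos(t),np.sin(t);goal(.4428+c*lx-s*ly,-.2604+s*lx+c*ly,z,jaw)
E
python3 -c "
from h import *
pen(-.008,0,.1)
c=get('scene','s19')
im=cv2.imread('pics/s19.png');cv2.imwrite('pics/s19z.png',cv2.resize(im[130:250,130:270],None,fx=5,fy=5))
"
```

```text
clock: 51.88
eef_pos: [0.4589, 0.1222, 0.0049]
orientation: [0.068, 0.704, -0.068, 0.704]
ft_force: [0.5, -0.3, 0.6]
finger_gap: 0.158
clock: 52.72
eef_pos: [0.4583, 0.122, 0.1129]
orientation: [0.069, 0.703, -0.068, 0.704]
ft_force: [-0.2, -0.7, 0.3]
finger_gap: 0.16
  option turn6deg [ 1.1e+01  0.0e+00 -1.0e-02]
  option turn6deg [-1.9e+01  1.0e-02  1.0e-02]
t 52.72 pos [0.4583 0.122  0.1129] F [-0.2 -0.7  0.3] gap 0.16 q7 [-0.44  0.43  0.1   2.09 -0.07  0.63  1.09]
shift in current tool axes (mm) [  12.7 -381.4   51.2]  in final axes [  12.9 -108.5  369.2] world mm [ -23.3 -384.1  -12.9]
jaw heading now 78.88 tilt 0.07
```

View pics/s19z.png

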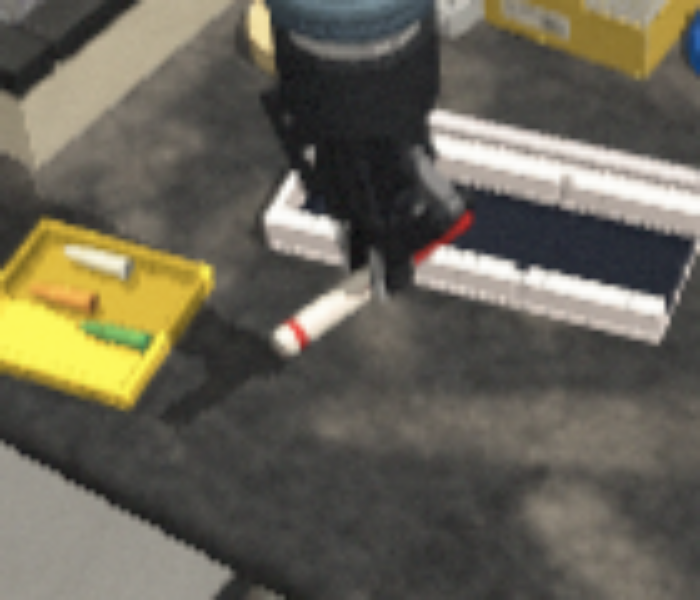

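```bash
python3 -m inch '[-0.003,0,0,0.8,0,0,0, 0,0,0,1,0,0,0, 0,0,0,1,0,0,0, 0,0,0,1,0,0,0, 0,0,0,1,0,0,0, 0,0,0,1,0,0,0, 0,0,0,1,0,0,0, 0,0,0,1,0,0,0, 0,0,0,1,0,0,0, 0,0,0,1,0,0,0]'
python3 -m inch '[-0.001,-0.003,0.01,0.8,0,0,0, 0,-0.006,0.02,0.2,0,0,0, 0,-0.008,0.028,0,0,0,0, 0,-0.01,0.032,0,0,0,0, 0,-0.01,0.032,0,0,0,0, 0,-0.01,0.032,0,0,0,0, 0,-0.01,0.032,0,0,0,0, 0,-0.01,0.032,0,0,0,0, 0,-0.008,0.028,0,0,0,0, 0,-0.006,0.02,0,0,0,0]'
python3 -c "
from h import *
pen(-.008,0,.1)"
```

```text
clock: 53.6
eef_pos: [0.4515, 0.1189, 0.107]
orientation: [0.413, 0.573, -0.424, 0.567]
ft_force: [-0.0, 1.0, 0.5]
finger_gap: 0.158
clock: 54.43
eef_pos: [0.4187, -0.163, 0.1029]
orientation: [0.437, 0.554, -0.457, 0.542]
ft_force: [0.1, -0.9, -0.8]
finger_gap: 0.156
  option turn6deg [-0.21  0.04  0.31]
  option turn6deg [29.79  0.49 -0.07]
t 54.43 pos [ 0.4187 -0.163   0.1029] F [ 0.1 -0.9 -0.8] gap 0.156 q7 [-0.09  0.45  0.43  2.15 -0.28  0.62  0.73]
shift in current tool axes (mm) [  3.5  -3.9 100.4]  in final axes [  2.9  -6.3 100.3] world mm [ 16.3 -99.2  -2.9]
jaw heading now 11.63 tilt 1.91
```

```bash
python3 -m inch '[0,0,0.018,-0.15,0,0.3,0, 0,0,0.018,0,0,0,0, 0,-0.001,0.016,0,0,0,0, 0,-0.001,0.012,0,0,0,0, 0,-0.001,0.007,0,0,0,0, 0,0,0.002,0,0,0,0, 0,0,0,0,0,0,0, 0,0,0,0,0,0,0, 0,0,0,0,0,0,0, 0,0,0,0,0,0,0]'
python3 -c "
from h import *
pen(-.008,0,.06)"
```

```text
clock: 55.27
eef_pos: [0.4242, -0.2416, 0.0969]
orientation: [0.44, 0.553, -0.448, 0.547]
ft_force: [0.3, 0.6, -0.4]
finger_gap: 0.155
  option turn6deg [-0.13  0.01  0.13]
  option turn6deg [ 2.987e+01  2.100e-01 -2.000e-02]
t 55.27 pos [ 0.4242 -0.2416  0.0969] F [ 0.3  0.6 -0.4] gap 0.155 q7 [ 0.1   0.51  0.4   2.07 -0.31  0.64  0.92]
shift in current tool axes (mm) [36.8  6.7 22.4]  in final axes [36.9  5.9 22.5] world mm [ 10.8 -20.6 -36.9]
jaw heading now 12.14 tilt 0.79
```

```bash
python3 -m inch '[0,0.001,0.005,-0.1,0,0.1,0, 0,0.002,0.007,0,0,0,0, 0,0.002,0.006,0,0,0,0, 0,0.001,0.003,0,0,0,0, 0.006,0,0,0,0,0,0, 0.01,0,0,0,0,0,0, 0.01,0,0,0,0,0,0, 0.006,0,0,0,0,0,0, 0,0,0,0,0,0,0, 0,0,0,0,0,0,0]'
python3 -c "
from h import *
pen(-.008,0,.01)
c=get('scene','s20')
im=cv2.imread('pics/s20.png');cv2.imwrite('pics/s20z.png',cv2.resize(im[200:320,260:400],None,fx=5,fy=5))
"
```

```text
clock: 56.1
eef_pos: [0.4356, -0.258, 0.0602]
orientation: [0.439, 0.555, -0.441, 0.552]
ft_force: [0.6, -0.2, -1.0]
finger_gap: 0.157
  option turn6deg [ 0.02 -0.02  0.05]
  option turn6deg [-29.98  -0.08  -0.03]
t 56.10 pos [ 0.4356 -0.258   0.0602] F [ 0.6 -0.2 -1. ] gap 0.157 q7 [ 0.17  0.59  0.35  2.04 -0.36  0.58  0.99]
shift in current tool axes (mm) [50.2 -1.3  4.1]  in final axes [50.2 -1.5  4. ] world mm [ -0.6  -4.2 -50.2]
jaw heading now 13.01 tilt 0.32
```

View pics/s20z.png

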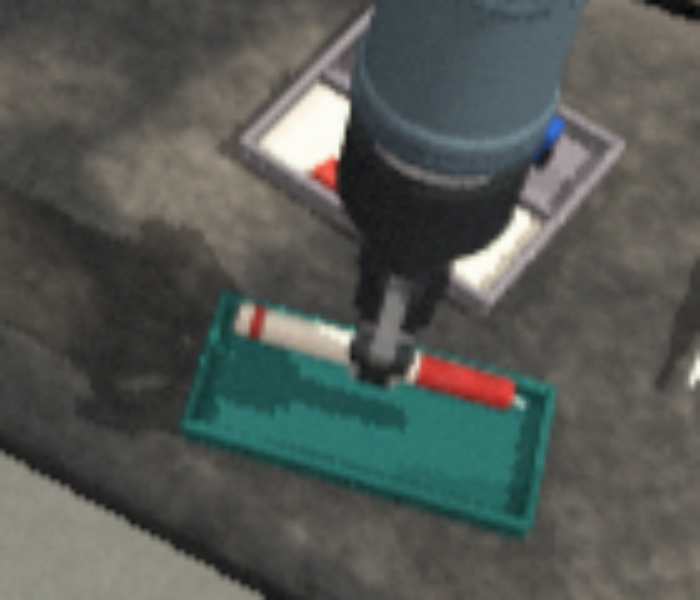

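```bash
python3 -m inch '[0.005,0,0.001,0,0,0.05,0, 0.009,0,0.001,0,0,0,0, 0.011,0,0.001,0,0,0,0, 0.01,0,0,0,0,0,0, 0.007,0,0,0,0,0,0, 0.003,0,0,0,0,0,0, 0.001,0,0,0,0,0,0, 0,0,0,0,0,0,0, 0,0,0,0,0,0,0, 0,0,0,0,0,0,0]'
python3 -c "
from h import *
pen(-.008,0,.01)"
```

```text
clock: 56.98
eef_pos: [0.4362, -0.2611, 0.0091]
orientation: [0.441, 0.554, -0.44, 0.553]
ft_force: [-0.3, -0.9, 0.2]
finger_gap: 0.156
  option turn6deg [ 0.01 -0.02 -0.01]
  option turn6deg [-2.999e+01  1.000e-02 -4.000e-02]
t 56.98 pos [ 0.4362 -0.2611  0.0091] F [-0.3 -0.9  0.2] gap 0.156 q7 [ 0.23  0.69  0.28  2.04 -0.41  0.47  1.04]
shift in current tool axes (mm) [-0.9 -1.4  0.8]  in final axes [-0.9 -1.4  0.8] world mm [-1.2 -1.1  0.9]
jaw heading now 12.99 tilt 0.14
```

Release with a small opening and rise.

```bash
python3 -m inch '[0,0,0,0,0,0,0.19, 0,0,0,0,0,0,0.24, 0,0,0,0,0,0,0.26, 0,0,0,0,0,0,0.26, -0.005,0,0,0,0,0,0.26, -0.015,0,0,0,0,0,0.26, -0.025,0,0,0,0,0,0.26, -0.03,0,0,0,0,0,0.26, -0.03,0,0,0,0,0,0.26, -0.03,0,0,0,0,0,0.26]'
python3 -m inch '[-0.03,0,-0.02,0,0,0,0.26, -0.03,0,-0.03,0,0,0,0.26, 0,0,-0.035,0,0,0,0.26, 0,0,-0.035,0,0,0,0.26, 0,0,-0.035,0,0,0,0.26, 0,0,-0.03,0,0,0,0.26, 0,0,-0.02,0,0,0,0.26, 0,0,-0.01,0,0,0,0.26, 0,0,0,0,0,0,0.26, 0,0,0,0,0,0,0.26]'
python3 -c "
from h import *
c=get('scene','s21');d=get('top','t21')
np.savez('pics/scene21.npz',**c);np.savez('pics/top21.npz',**d)
im=cv2.imread('pics/s21.png');cv2.imwrite('pics/s21z.png',cv2.resize(im[120:320,110:410],None,fx=2.6,fy=2.6))
im=cv2.imread('pics/t21.png');cv2.imwrite('pics/t21z.png',cv2.resize(im[120:270,130:410],None,fx=2.8,fy=2.8))
print(r.state()['eef_pos'],r.state()['joint_pos'].round(2))
"
```

```text
clock: 57.82
eef_pos: [0.4325, -0.2594, 0.1463]
orientation: [0.44, 0.557, -0.441, 0.549]
ft_force: [0.9, -0.5, 0.3]
finger_gap: 0.263
clock: 58.65
eef_pos: [0.3866, -0.0458, 0.2209]
orientation: [0.445, 0.55, -0.438, 0.555]
ft_force: [0.4, -0.3, -0.1]
finger_gap: 0.259
[ 0.38677135 -0.04667379  0.22078904] [-0.36  0.09  0.39  2.21 -0.05  0.84  0.28]
```

View pics/s21z.png

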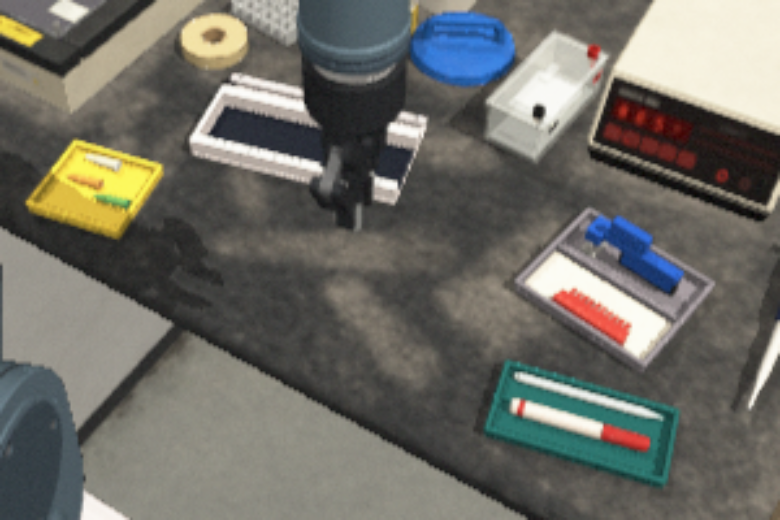

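View pics/t21z.png

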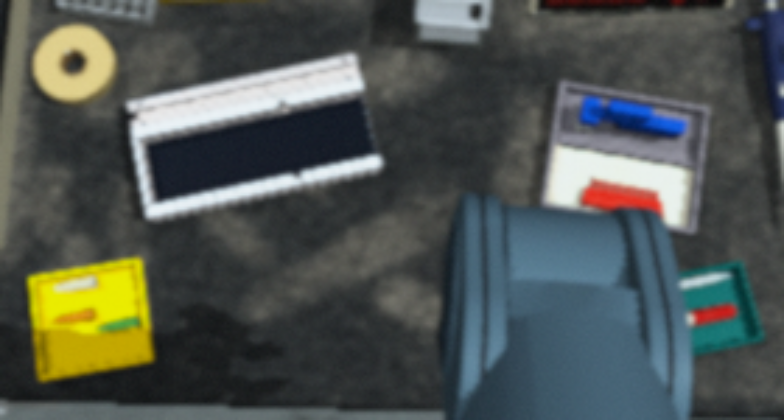

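```bash
python3 - <<'E'
from m import *
fr=dict(parts=(.6048,-.2217,-9.6),pen=(.4428,-.2604,12.9),samp=(.428,.310,11.8))
for n in("scene","top"):
    c=dict(np.load(f"pics/{n}21.npz"));P=cloud(c);m=masks(c)
    for f,col,zmin in(("parts","red",.0),("parts","blue",.052),("parts","blue",.0),("pen","red",0),("pen","pen",.006),("samp","orange",0),("samp","green",0)):
        x,y,a=fr[f];a=np.radians(a);d=P[...,:2]-[x,y];lx=d@[np.cos(a),np.sin(a)];ly=d@[-np.sin(a),np.cos(a)]
        h=dict(parts=(.066,.076),pen=(.034,.076),samp=(.046,.05))[f]
        mm=(m["red"]|(m["white"]&(lx<.015))) if col=="pen" else m[col]
        k=mm&(abs(lx)<h[0])&(abs(ly)<h[1])&(P[...,2]>zmin)&(P[...,2]<.1)
        if k.sum()<5: print(n,f,col,"none");continue
        g=lambda v:(np.percentile(v[k],[2,50,98])*1000).round(1)
        print(n,f,col,zmin,k.sum(),"x",g(lx),"y",g(ly),"z",g(P[...,2]))
E
```

```text
scene parts red 0.0 201 x [-58.3 -49.9 -32.2] y [-43.2  -5.7  31.7] z [ 9.2 14.1 18.7]
scene parts blue 0.052 79 x [26.  29.9 36.5] y [-11.    9.8  29.4] z [52.2 60.8 64.9]
scene parts blue 0.0 396 x [21.6 29.9 38.3] y [-48.3   0.3  49.4] z [11.6 38.7 64.3]
scene pen red 0 108 x [-14.1 -10.8  -3.6] y [-61.7 -39.1  56.5] z [ 6.2 18.2 23. ]
scene pen pen 0.006 299 x [-14.3 -10.1  -2.4] y [-59.3   1.2  61.7] z [10.  18.7 23. ]
scene samp orange 0 38 x [-2.2  1.1  6.1] y [-4.4  9.9 34.4] z [ 5.6 10.5 16.6]
scene samp green 0 13 x [-16.7 -14.1 -10.4] y [-46.3 -41.3 -25.3] z [ 8.5 12.9 16.4]
top parts red 0.0 169 x [-56.9 -44.5 -33.6] y [-36.1   4.8  34.9] z [ 3.  10.8 15.5]
top parts blue 0.052 72 x [27.8 32.1 39.3] y [-7.3 12.5 32.7] z [55.2 59.5 63.2]
top parts blue 0.0 225 x [21.9 31.  44.5] y [-42.8  12.9  53.9] z [29.  38.2 62.3]
top pen red 0 60 x [-11.6  -6.3  -0.5] y [-58.  -39.3 -22.7] z [12.9 17.3 21.5]
top pen pen 0.006 64 x [-11.6  -6.3  -0.5] y [-58.  -37.6 -16.1] z [13.  17.3 21.5]
top samp orange 0 24 x [-0.5  2.2  5. ] y [-0.3 11.1 29.6] z [10.7 13.  16.9]
top samp green 0 14 x [-14.7 -13.1 -11.2] y [-42.9 -30.  -18.1] z [11.2 13.4 16.8]
```

All items measure inside their limits, and the arm is clear of everything, so I'm handing in.

```bash
python3 -c "
from station import r
s=r.state();print(s['clock'],s['joint_vel'].round(3));print(r.close_job())"
```

```text
58.75 [ 0.012  0.011  0.008 -0.006  0.    -0.002 -0.002]
the job is handed in; nothing more can be done
None
```

The bench is cleared and the job is handed in at 58.75 s of the 128 s allowed; the system gives no verdict.

I lifted the comb out first. Then I slid the dam to about x = 160 mm in the stand frame at track height, took it off there, and placed both in the parts tray. The tubes went into the sample tray and the marker into the pen tray.

The last camera check put everything inside its limits, in millimetres in each tray's own frame:

| Item | Tray | x | y | Other |
|---|---|---|---|---|
| Comb | parts, lined bay | about -47 | about -3 | lying flat, top about 15 to 19 high |
| Dam | parts, bare bay | about 31 | about 11 | upright, rib top about 61 high, so grip about 49 |
| Marker | pen | about -9 | about 1 | beside the clear pen |
| Amber tube | sample | about 2 | about 13 | on the tray floor |
| Green tube | sample | about -14 | about -25 to -35 | on the tray floor |

- **Camera agreement:** the two cameras agreed to about 2–5 mm for the comb, dam, marker (x) and amber tube.
- **Green tube:** it showed only 13–14 pixels in each picture, and the two readings of its y differed by about 11 mm. The measured pixels stay within the tray's walls.
- **Marker's y:** this comes from the scene camera only, because the arm hid half the pen tray from the top camera.
- **Tube positions:** I laid the tubes at opposite ends of the sample tray, near the middle in x, not at the suggested x = -30 and 0. This kept the fingers clear of the wall and the clear tube.

Wrist force readings stayed within about 3 N throughout. The arm ended clear of everything with its joints almost still.

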